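# Pin the vial carriers onto the shaker

### The arm

A 6-joint arm with a two-finger parallel gripper is mounted at the origin on the work surface. World frame = base frame: x ahead of the robot, y to its left, z up, the work surface at z = 0. Lengths are in m, angles in degrees, forces in N, time in s.
With the tool pointing down it reaches from about 0.375 to 0.9 m from the base axis. Payload 3.1 kg.
Tool frame: the origin (TCP) lies at the very end of the fingers, on their centre line; the grasp point (between the pads) lies 19 mm behind it; z points along the fingers, y is the direction in which the jaws open and shut (so a half turn about z gives the same grasp; the last joint's range is limited). The gripper opens to 87 mm and grips with 3 to 60 N. Pads are 19 mm wide; open, the fingers measure 117 mm over their backs; the gripper's body (75 mm by 190 mm) begins 51 mm behind the grasp point.
Start: joints at [-79.269, 30.224, 82.088, -0, 67.689, -10.227], TCP at [0.224, -0.584, 0.223] pointing down, gripper open.
Joint ranges: [-176.69, 176.69], [-43.24, 126.21], [12.49, 139.97], [-82, 262], [0, 151.66], [-163.58, 163.58]. Speed limits (degrees/s): [159.86, 159.86, 180, 180, 180, 180].

### API

Orientations are given as a 3x3 rotation matrix whose columns are the frame's x, y, z axes.
In Python, from rig import readout, capture, camera_model, bot, spot_in, regions_of gives the robot as it stands.
- The arm moves only by the tool send_rows, never from a script. Its argument "moves" is a list that holds one entry, the list of rows, each a list of 7 numbers: the turn, a rotation vector about the tool's x, y, z in degrees, then the shift along the tool's x, y, z in cm, then the opening, from -1 (shut) to 1 (fully open). A call has exactly 5 rows; each row shifts and turns the commanded pose from where the row before left it, along the tool's axes as they then stand; what a row does not reach is not made up. A row lasts 1/10 s, in which the tool goes at most 50 mm and 8.59 degrees, less where a joint would pass 70% of its speed; a pose out of reach is approached as far as the arm can. A call with a gripper value outside its range is refused whole. The fingers move at their own pace and stop on an object; the grip force is fixed at half the most. Time passes only in rows, so rows that do not move let the fingers close, or fill a call up. It gives the time, the measured TCP pose, the force and the opening at its end, in the units of the state.
- readout.read_state(): the state, without advancing time (a new reading comes with each control period).
- capture(name): name is "scene" or "top" or "wrist"; returns the picture (400x640x3 uint8, blue, green, red); there is no depth.
- camera_model(name): a dict with "camera_matrix" (3x3 intrinsics, pixels), "pose" (4x4, takes a point from camera to world coordinates). Camera axes: x right, y up, looking along -z (the intrinsics and any distortion apply to the point x, -y, -z); pixel columns grow to the right and rows downward; lengths in m; the calibration is good to about 2 mm. The wrist camera is an equidistant fisheye: a pixel r from the principal point sees the ray r / f radians off the axis. A picture is of the moment at which its call begins: read the wrist's pose just before it. camera_model takes no time and is no camera call; for the wrist camera it gives the pose at the moment of the call.
- bot.hand_in(): hands the job in, once; it reports no verdict.
Trained networks look in the newest picture that a camera, given by its name, has taken for a name from the list of things; names that differ only in an ending like _2 or _b are one class to them, and where a whole thing is asked for, a point or a joint stands for the part that bears it (a point fixed in the world has none). Each returns a list of dicts, best first, with "p" (0 to 1); they miss things now and then, are a little off and sometimes report something else, mostly with a low value. They report only what shows in the picture. A call takes as long as a camera call.
- spot_in(camera, thing): "location" ([x, y, z] in m, in world coordinates, good to about 4 mm: the middle of the surface that is visible of it).
- regions_of(camera, thing): "mask" (400x640 bool, what is visible of it).
The state is a dict: "time_s": time; "joint_positions": joint angles; "qvel": joint speeds; "tau": joint torques, N m; "position": TCP position; "tcp_rot": TCP orientation; "force": force on the tool from outside, world axes, zero at the start; "moment": the same for the moment, N m; "opening": opening from 0.0 (shut) to 1.0 (fully open).
Only numpy, scipy, OpenCV 4.12 (cv2) and the standard library are available. Lean on these libraries where they do the work, as an engineer would, in place of code of your own. Each camera call takes 0.05 s, during which the arm holds its last target. There are 200 camera calls.

### The job

Mount every vial carrier that is on the bench onto the shaker, each in the lane of its own colour: first pull out the locking pin parked in that lane (the pin block has room for it), then slide its toe under the hold-down bar until the hole in its tab lines up with the hole in the deck, and push a pin through both holes until its collar sits on the tab. When all the carriers are pinned, throw the orange lock lever fully away from the robot. Any pins will do and spares may be left over; leave the glass jar, the sample pot and the pair of petri dishes where they are.

Things in the scene. Friction and masses are not known exactly. Their poses are not given: they have to be found in the camera images.
- shaker: Fixed orbital shaker, white, 300 x 360 mm, aluminium deck top 110 mm up. Origin on the table under the deck's middle; x away from the robot along the lanes, y left. Lanes at y = 90 (red), 0 (blue), -90 mm (green), coloured patches at both ends. Steel hold-down bar over all lanes at x = 19 to 33 mm, underside 13, top 23 mm above the deck; behind it an end stop, face at x = 46 mm, 12 mm high.
- lock_lever (a joint): Orange lock lever, 60 mm long, on a small grey block on the right-hand (-y) strip of the shaker, pivot at shaker x = -20, y = -172 mm, 132 mm above the table. About 0 leaning towards the robot (unlocked), 1.0 rad leaning away from it, along the shaker's +x (locked). It stays where it is left; light to push.
- lock_lever_tip (a point): The middle of the 26 mm ball knob at the free end of the orange lock lever; upright in mid-swing it stands 192 mm above the table, higher than all else on the shaker.
- carrier_red: Red vial carrier (may be absent), 0.25 kg, starts left of the shaker. Origin on the underside; x from tab to toe, z up. Base 70 mm wide, 8 mm thick, x = -63 to 61 mm; plain toe from x = 30. Row of three amber vials with white caps at x = 21, 48 mm tall. Upright handle centred at x = -8, y = 0: 20 (x) x 16 (y) mm, top 60 mm above the underside.
- tab_red (a point): Centre of the upper mouth of the 15 mm through-hole in the tab of the red carrier: at x = -48 mm, 8 mm above its underside.
- lane_red (a point): Mouth of the red lane's hole (13 mm wide, 40 mm deep) in the deck's surface, at shaker x = -70 mm; axes as the shaker's. The lane is 73 mm wide between rounded steel rails, 7 to 12 mm high, from shaker x = -108 to 83 mm. A carrier enters from the robot's side, toe first under the bar; one pushed against the end stop is 7 mm past the point where the holes line up.
- carrier_blue: Blue vial carrier (may be absent), 0.25 kg, starts left of the shaker. Origin on the underside; x from tab to toe, z up. Base 70 mm wide, 8 mm thick, x = -63 to 61 mm; plain toe from x = 30. Row of three amber vials with white caps at x = 21, 48 mm tall. Upright handle centred at x = -8, y = 0: 20 (x) x 16 (y) mm, top 60 mm above the underside.
- tab_blue (a point): Centre of the upper mouth of the 15 mm through-hole in the tab of the blue carrier: at x = -48 mm, 8 mm above its underside.
- lane_blue (a point): Mouth of the blue lane's hole (13 mm wide, 40 mm deep) in the deck's surface, at shaker x = -70 mm; axes as the shaker's. The lane is 73 mm wide between rounded steel rails, 7 to 12 mm high, from shaker x = -108 to 83 mm. A carrier enters from the robot's side, toe first under the bar; one pushed against the end stop is 7 mm past the point where the holes line up.
- carrier_green: Green vial carrier (may be absent), 0.25 kg, starts left of the shaker. Origin on the underside; x from tab to toe, z up. Base 70 mm wide, 8 mm thick, x = -63 to 61 mm; plain toe from x = 30. Row of three amber vials with white caps at x = 21, 48 mm tall. Upright handle centred at x = -8, y = 0: 20 (x) x 16 (y) mm, top 60 mm above the underside.
- tab_green (a point): Centre of the upper mouth of the 15 mm through-hole in the tab of the green carrier: at x = -48 mm, 8 mm above its underside.
- lane_green (a point): Mouth of the green lane's hole (13 mm wide, 40 mm deep) in the deck's surface, at shaker x = -70 mm; axes as the shaker's. The lane is 73 mm wide between rounded steel rails, 7 to 12 mm high, from shaker x = -108 to 83 mm. A carrier enters from the robot's side, toe first under the bar; one pushed against the end stop is 7 mm past the point where the holes line up.
- pin_block: Grey block 140 (x) x 94 (y) x 40 mm, fixed, origin under its centre, with six 13 mm square holes, right through, at x = -46, 0, 46 and y = +23, -23 mm; two hold a locking pin, the other four are empty.
- pin1: Locking pin, 68 mm tall, 40 g, one of five alike. Origin at the tip of its nose, z towards the grip. Steel shaft 10 mm in diameter, 34 mm long with 8 mm tapered nose; then a collar 22 mm wide, 4 mm thick; then a yellow grip 14 mm in diameter, 30 mm tall. Starts upright in the pin block, collar on its top.
- pin2: Locking pin, 68 mm tall, 40 g, one of five alike. Origin at the tip of its nose, z towards the grip. Steel shaft 10 mm in diameter, 34 mm long with 8 mm tapered nose; then a collar 22 mm wide, 4 mm thick; then a yellow grip 14 mm in diameter, 30 mm tall. Starts upright in the pin block, collar on its top.
- pin3: Locking pin, 68 mm tall, 40 g, one of five alike. Origin at the tip of its nose, z towards the grip. Steel shaft 10 mm in diameter, 34 mm long with 8 mm tapered nose; then a collar 22 mm wide, 4 mm thick; then a yellow grip 14 mm in diameter, 30 mm tall. Starts upright in the deck hole of the red lane, collar on the deck.
- pin4: Locking pin, 68 mm tall, 40 g, one of five alike. Origin at the tip of its nose, z towards the grip. Steel shaft 10 mm in diameter, 34 mm long with 8 mm tapered nose; then a collar 22 mm wide, 4 mm thick; then a yellow grip 14 mm in diameter, 30 mm tall. Starts upright in the deck hole of the blue lane, collar on the deck.
- pin5: Locking pin, 68 mm tall, 40 g, one of five alike. Origin at the tip of its nose, z towards the grip. Steel shaft 10 mm in diameter, 34 mm long with 8 mm tapered nose; then a collar 22 mm wide, 4 mm thick; then a yellow grip 14 mm in diameter, 30 mm tall. Starts upright in the deck hole of the green lane, collar on the deck.
- reagent_jar: Glass jar with paper label, 60 mm wide, 110 mm tall; origin at the centre of the underside. Bystander, to be left where it is.
- dish_pair: Two stacked petri dishes, 90 mm across, 29 mm tall; origin at the centre of the underside. Bystander, to be left where it is.
- sample_pot: Closed glass sample pot with a white lid, 68 mm wide, 98 mm tall; origin at the centre of the underside. Bystander, to be left where it is.

How it is judged:
By the outcome, as a careful person would: the job done as asked, in the order asked, and still so for the second after the job is handed in, with the robot touching nothing.
Of carrier_red, carrier_blue, carrier_green only 2 to 3 are there at a start; the rules pass over those that are not, and their reading is None.
At some moment in a run one of carrier_red, carrier_blue, carrier_green may be knocked a few centimetres aside while the robot is not near it.
Once in a run the grip may slacken for a moment while it holds something.
It also fails if it takes over 210 s, if anything falls off the work surface, if the arm or the gripper's body presses on something with over 40 N, if the wrist force passes 120 N, or if a joint passes its speed limit or range.

## Working session

There is one attempt and no reset: what is moved stays moved. The work goes in short steps, Python scripts to look and compute and a tool call to move; the robot and the scene stay as the last step left them, time stands still between calls to the robot, and variables do not carry over. Pictures are saved under pics/ and viewed, about 12 in all and at most 16, crops included, and the job is handed in when it is done.

Besides the shell and the picture viewer there is one more tool, called after "Emit:" by a JSON object that holds its "method" and its "body". send_rows: Moves the arm, as the interface text tells. Its arguments: {"type":"object","properties":{"moves":{"type":"array","items":{"type":"array","items":{"type":"array","items":{"type":"number"}}}}},"required":["moves"]}

```bash
ls; mkdir -p pics; cat > h.py <<'E'
import numpy as np, cv2
from rig import readout, capture, camera_model, bot, spot_in, regions_of
def st():
    s=readout.read_state(); print('t',s['time_s'],'pos',np.round(s['position'],4),'F',np.round(s['force'],1),'op',round(s['opening'],3)); return s
def project(cam,P):
    m=camera_model(cam);T=np.linalg.inv(np.array(m['pose']));P=np.atleast_2d(P)
    c=(T[:3,:3]@P.T).T+T[:3,3]; v=np.c_[c[:,0],-c[:,1],-c[:,2]];K=np.array(m['camera_matrix'])
    if cam=='wrist':
        r=np.hypot(v[:,0],v[:,1]);th=np.arctan2(r,v[:,2]);q=np.c_[v[:,0]/r*th,v[:,1]/r*th,np.ones(len(v))]
    else: q=v/v[:,2:]
    return (K@q.T).T[:,:2]
def unproj(cam,uv,z,m=None):
    m=m or camera_model(cam);K=np.array(m['camera_matrix']);T=np.array(m['pose']);uv=np.atleast_2d(uv).astype(float)
    q=(np.linalg.inv(K)@np.c_[uv,np.ones(len(uv))].T).T
    if cam=='wrist':
        th=np.hypot(q[:,0],q[:,1]);d=np.c_[q[:,0]/th*np.sin(th),q[:,1]/th*np.sin(th),np.cos(th)]
    else: d=q
    d=np.c_[d[:,0],-d[:,1],-d[:,2]]@T[:3,:3].T
    return T[:3,3]+d*((z-T[2,3])/d[:,2])[:,None]
E
python3 - <<'E'
from h import *
s=st(); print(np.round(s['tcp_rot'],3))
for c in('scene','top'):
    m=camera_model(c);print(c,m.keys(),np.round(m['camera_matrix'],1).tolist(),np.round(m['pose'],3).tolist())
    cv2.imwrite(f'pics/{c}0.png',capture(c))
for n in['shaker','lock_lever_tip','carrier_red','carrier_blue','carrier_green','tab_red','tab_blue','tab_green','lane_red','lane_blue','lane_green','pin_block','pin1','reagent_jar','dish_pair','sample_pot']:
    for c in ('top','scene'):
        print(n,c,[(np.round(d['location'],3).tolist(),round(d['p'],2)) for d in spot_in(c,n)[:6]])
E
```

```text
pics
t 0.0 pos [ 0.2234 -0.5829  0.2216] F [0.7 0.2 0.3] op 1.003
[[ 0.934  0.358 -0.   ]
 [ 0.358 -0.934  0.002]
 [ 0.    -0.002 -1.   ]]
scene dict_keys(['camera_matrix', 'pose']) [[379.2, 0.0, 320.8], [0.0, 379.2, 198.1], [0.0, 0.0, 1.0]] [[0.769, -0.332, 0.546, 1.021], [0.639, 0.389, -0.664, -0.568], [0.008, 0.859, 0.512, 0.611], [0.0, 0.0, 0.0, 1.0]]
top dict_keys(['camera_matrix', 'pose']) [[373.0, 0.0, 311.5], [0.0, 373.0, 197.8], [0.0, 0.0, 1.0]] [[0.045, 0.979, -0.2, 0.367], [-0.999, 0.045, -0.003, 0.017], [0.006, 0.2, 0.98, 0.996], [0.0, 0.0, 0.0, 1.0]]
shaker top [([0.607, -0.066, 0.108], 0.72)]
shaker scene [([0.673, -0.15, 0.112], 0.62)]
lock_lever_tip top [([0.555, -0.129, 0.12], 0.72), ([0.592, -0.208, 0.192], 0.61)]
lock_lever_tip scene [([0.604, -0.214, 0.19], 0.51)]
carrier_red top [([0.586, 0.253, 0.01], 0.76)]
carrier_red scene [([0.618, 0.26, 0.019], 0.63)]
carrier_blue top [([0.537, 0.422, 0.098], 0.56)]
carrier_blue scene []
carrier_green top [([0.435, 0.362, 0.01], 0.81)]
carrier_green scene [([0.452, 0.355, 0.012], 0.6)]
tab_red top [([0.59, 0.257, 0.007], 0.
[... 758 characters left out ...]
52, -0.043, 0.126], 0.53), ([0.542, 0.047, 0.126], 0.43), ([0.544, -0.322, 0.057], 0.4)]
pin1 scene [([0.449, 0.356, 0.011], 0.56), ([0.546, 0.042, 0.126], 0.54), ([0.552, -0.376, 0.055], 0.52), ([0.553, -0.048, 0.122], 0.52), ([0.546, -0.33, 0.054], 0.45)]
reagent_jar top [([0.538, 0.422, 0.096], 0.7)]
reagent_jar scene [([0.554, 0.411, 0.068], 0.72), ([0.616, 0.257, 0.018], 0.27)]
dish_pair top [([0.689, 0.415, 0.03], 0.8), ([0.55, -0.043, 0.129], 0.42)]
dish_pair scene [([0.697, 0.393, 0.029], 0.85), ([0.671, -0.151, 0.109], 0.29), ([0.553, -0.048, 0.123], 0.27)]
sample_pot top [([0.654, -0.332, 0.09], 0.86), ([0.535, 0.419, 0.098], 0.24)]
sample_pot scene [([0.684, -0.355, 0.087], 0.76)]
```

```bash
python3 - <<'E'
import cv2
a=cv2.imread('pics/scene0.png');print(a.shape)
E
```

```text
(400, 640, 3)
```

View pics/scene0.png

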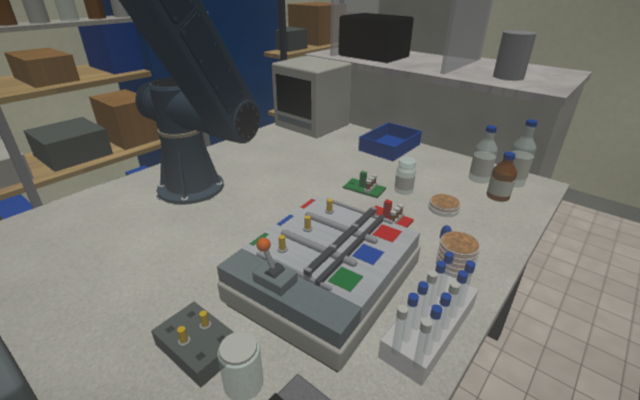

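View pics/top0.png

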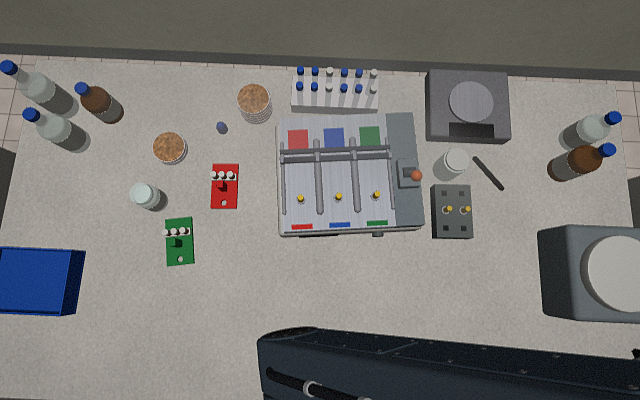

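```bash
cat >> h.py <<'E'
def plan(P,yaw=None,s=None):
    """rotation about tool z (deg) first, then shift in tool axes (cm), yaw = world yaw of tool x"""
    s=s or readout.read_state();R=np.array(s['tcp_rot']);y0=np.degrees(np.arctan2(R[1,0],R[0,0]));dz=0
    from scipy.spatial.transform import Rotation as Ro
    if yaw is not None:
        dz=(y0-yaw+180)%360-180; t=Ro.from_euler('z',yaw,degrees=True).as_matrix()@np.diag([1,-1,-1.])
        print('rotvec',np.round(Ro.from_matrix(R.T@t).as_rotvec(degrees=True),2)); R=t
    print('yaw0 %.1f dz %.1f j6 %.1f shift cm'%(y0,dz,s['joint_positions'][5]),np.round(R.T@(np.array(P)-np.array(s['position']))*100,2))
E
python3 - <<'E'
from h import *
s=st();m=camera_model('wrist');T=np.eye(4);T[:3,:3]=s['tcp_rot'];T[:3,3]=s['position']
print(np.round(np.linalg.inv(T)@np.array(m['pose']),3),np.round(m['camera_matrix'],1))
plan([.5,-.05,.36],5)
E
```

```text
t 1.7 pos [ 0.2236 -0.5836  0.2225] F [ 0.7 -0.2 -0.1] op 1.0
[[ 0.001  0.959  0.283  0.077]
 [ 1.    -0.001  0.001  0.001]
 [ 0.001  0.283 -0.959 -0.163]
 [ 0.     0.     0.     1.   ]] [[309.7   0.  321.5]
 [  0.  309.7 202.6]
 [  0.    0.    1. ]]
rotvec [ 0.   -0.   15.96]
yaw0 21.0 dz 16.0 j6 -10.2 shift cm [ 32.19 -50.75 -13.75]
```

Emit:
{"method": "send_rows", "body": {"moves": [[[0,0,8,0,0,0,1],[0,0,8,0,0,0,1],[0,0,0,0,0,-4,1],[0,0,0,0,0,-4,1],[0,0,0,0,0,-4,1]]]}}

```text
time_s: 2.2
position: [0.2235, -0.5834, 0.3436]
tcp_rot: [[0.996, 0.086, -0.0], [0.086, -0.996, 0.001], [-0.0, -0.001, -1.0]]
force: [0.2, 0.0, -0.3]
opening: 1.002
```

Emit:
{"method": "send_rows", "body": {"moves": [[[0,0,0,2.5,-3.9,0,1],[0,0,0,2.5,-3.9,0,1],[0,0,0,2.5,-3.9,0,1],[0,0,0,2.5,-3.9,0,1],[0,0,0,2.5,-3.9,0,1]]]}}

```text
time_s: 2.7
position: [0.3318, -0.3768, 0.3427]
tcp_rot: [[0.996, 0.086, 0.0], [0.086, -0.996, -0.0], [0.0, 0.0, -1.0]]
force: [0.6, -0.5, -0.4]
opening: 1.001
```

Emit:
{"method": "send_rows", "body": {"moves": [[[0,0,0,2.5,-3.9,0,1],[0,0,0,2.5,-3.9,0,1],[0,0,0,2.5,-3.9,0,1],[0,0,0,2.5,-3.9,0,1],[0,0,0,2.5,-3.9,0,1]]]}}

```text
time_s: 3.2
position: [0.4395, -0.1717, 0.3429]
tcp_rot: [[0.996, 0.086, 0.001], [0.086, -0.996, -0.0], [0.001, 0.001, -1.0]]
force: [1.4, -1.8, 0.8]
opening: 1.0
```

Emit:
{"method": "send_rows", "body": {"moves": [[[0,0,0,2.5,-3.9,0,1],[0,0,0,2.5,-3.9,0,1],[0,0,0,2.2,-3.9,0,1],[0,0,0,0,0,0,1],[0,0,0,0,0,0,1]]]}}

```text
time_s: 3.7
position: [0.5006, -0.0498, 0.3425]
tcp_rot: [[0.996, 0.089, -0.0], [0.089, -0.996, -0.001], [-0.0, 0.0, -1.0]]
force: [-1.0, -0.5, 0.4]
opening: 0.998
```

```bash
python3 - <<'E'
from h import *
s=st();m=camera_model('wrist')
im=capture('wrist');cv2.imwrite('pics/w1.png',im);np.save('w1.npy',np.array(m['pose']))
for n in['pin1','lock_lever_tip','lane_red','shaker']:
    print(n,[(np.round(d['location'],4).tolist(),round(d['p'],2)) for d in spot_in('wrist',n)[:7]])
hsv=cv2.cvtColor(im,cv2.COLOR_BGR2HSV)
msk=((hsv[...,0]>18)&(hsv[...,0]<32)&(hsv[...,1]>120)&(hsv[...,2]>80)).astype(np.uint8)
k,l,stt,ce=cv2.connectedComponentsWithStats(msk)
for i in range(1,k):
    if stt[i,4]>60: print(stt[i],ce[i].round(1))
E
```

```text
t 3.7 pos [ 0.5006 -0.0498  0.3425] F [-1.  -0.5  0.4] op 0.998
pin1 [([0.5581, -0.1302, 0.1326], 0.77), ([0.5447, -0.3206, 0.0616], 0.6), ([0.5446, 0.0426, 0.1271], 0.59), ([0.5497, -0.3707, 0.0548], 0.55), ([0.6062, -0.0723, 0.1118], 0.5), ([0.5498, -0.0448, 0.1306], 0.49)]
lock_lever_tip [([0.5944, -0.2063, 0.1985], 0.59), ([0.6079, -0.0664, 0.1116], 0.42), ([0.5922, 0.2507, 0.0096], 0.2)]
lane_red [([0.6094, -0.0719, 0.1146], 0.67)]
shaker [([0.6079, -0.0671, 0.1058], 0.62)]
[314 132  12  12 112] [319.6 137.5]
[389 133  12  11 109] [394.7 138. ]
[239 134  12  12 106] [244.6 139.3]
[495 156   9  10  67] [499.  160.5]
[159 264  10  38 121] [162.4 284.3]
[475 264  10  38 125] [480.6 284. ]
```

View pics/w1.png

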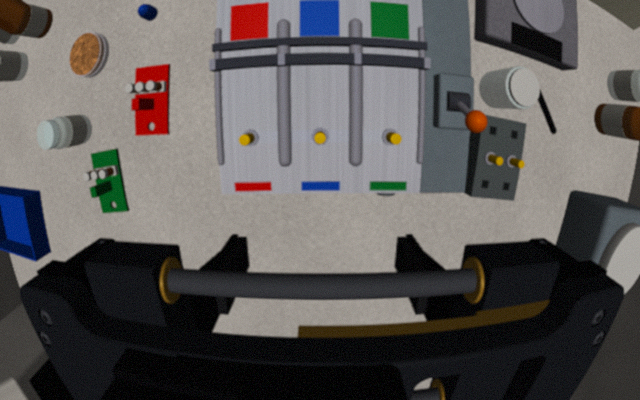

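```bash
python3 - <<'E'
from h import *
px=[[244.6,139.3],[319.6,137.5],[394.7,138.0]]
m=camera_model('wrist')
for z in(.138,.142):
    p=unproj('wrist',px,z);print(p.round(4).tolist())
d=p[0]-p[2];yaw=np.degrees(np.arctan2(-d[0],d[1]));print(yaw,np.hypot(d[0],d[1]))
b=unproj('wrist',[[484,158],[499,160.5],[517,163]],.07);print(b.round(4).tolist())
im=cv2.imread('pics/w1.png');hsv=cv2.cvtColor(im,cv2.COLOR_BGR2HSV)
msk=((hsv[...,0]>15)&(hsv[...,0]<35)&(hsv[...,1]>100)&(hsv[...,2]>70)).astype(np.uint8)
k,l,stt,ce=cv2.connectedComponentsWithStats(msk)
for i in range(1,k):
    if stt[i,4]>30 and stt[i,1]<200: print(stt[i],ce[i].round(1),unproj('wrist',[ce[i]],.069).round(4))
# block outline
def quad(mask,z):
    c=max(cv2.findContours(mask.astype(np.uint8),cv2.RETR_EXTERNAL,cv2.CHAIN_APPROX_NONE)[0],key=cv2.contourArea)[:,0]
    w=unproj('wrist',c,z)[:,:2].astype(np.float32)*1000; return cv2.minAreaRect(w)
for n,z in(('carrier_red',.008),('carrier_green',.008),('pin_block',.04)):
    r=[x for x in [1]]
    capture
h,s_,v=[hsv[...,i].astype(int) for i in range(3)]
red=((h<6)|(h>174))&(s_>150)&(v>60);red[:, :120]=0;red[:,180:]=0;red[:60]=0
gr=(h>45)&(h<80)&(s_>120)&(v>40);gr[:,140:]=0
print('red',quad(red,.008));print('green',quad(gr,.008))
big=cv2.resize(im[40:220,50:250],None,fx=4,fy=3.3,interpolation=cv2.INTER_CUBIC)
cv2.imwrite('pics/w1c.png',np.vstack([cv2.resize(im[60:220,80:180],None,fx=3.7,fy=3.7,interpolation=cv2.INTER_CUBIC)]))
cv2.imwrite('pics/w1d.png',np.hstack([cv2.resize(im[60:220,80:180],None,fx=3.7,fy=3.7,interpolation=cv2.INTER_CUBIC),cv2.resize(im[70:210,430:535],None,fx=4,fy=592/140,interpolation=cv2.INTER_CUBIC)]))
E
```

```text
[[0.5406, 0.0438, 0.138], [0.5488, -0.0463, 0.138], [0.5573, -0.1362, 0.138]]
[[0.541, 0.0429, 0.142], [0.5491, -0.0463, 0.142], [0.5575, -0.1352, 0.142]]
5.313088288392126 0.17880455653731725
[[0.5426, -0.3027, 0.07], [0.5425, -0.3321, 0.07], [0.5435, -0.3698, 0.07]]
[314 132  12  12 117] [319.5 137.5] [[ 0.5434 -0.0462  0.069 ]]
[387 133  15  12 123] [394.4 138. ] [[ 0.5535 -0.1525  0.069 ]]
[239 134  15  12 120] [244.9 139.1] [[0.534  0.0604 0.069 ]]
[489 155  15  11  87] [498.  159.7] [[ 0.5434 -0.3305  0.069 ]]
[511 158  14  11  73] [519.2 162.7] [[ 0.5446 -0.3752  0.069 ]]
red ((592.4512329101562, 258.6918029785156), (122.49056243896484, 77.76895141601562), 2.2457151412963867)
green ((438.06402587890625, 360.7982177734375), (120.59514617919922, 70.19834899902344), 8.401418685913086)
```

View pics/w1d.png

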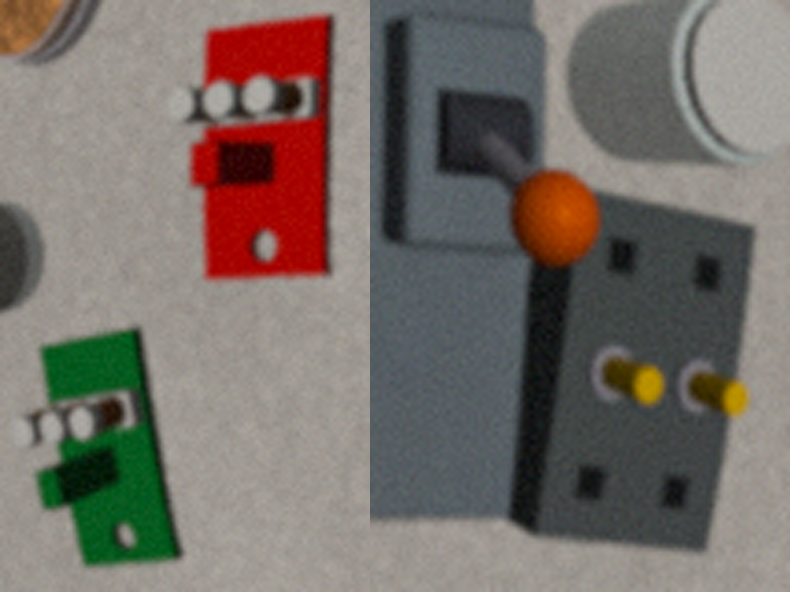

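```bash
python3 - <<'E'
from h import *
st();plan([.5408,.0435,.2],5.3)
E
```

```text
t 3.95 pos [ 0.5002 -0.052   0.3426] F [0.4 0.7 0.2] op 0.999
rotvec [ 0.01  0.01 -0.48]
yaw0 4.8 dz -0.5 j6 66.5 shift cm [ 4.93 -9.13 14.26]
```

Emit:
{"method": "send_rows", "body": {"moves": [[[0,0,-0.5,1.6,-3.0,0,-0.22],[0,0,0,1.65,-3.05,2,-0.22],[0,0,0,1.65,-3.05,4,-0.22],[0,0,0,0,0,4.2,-0.22],[0,0,0,0,0,4,-0.22]]]}}

```text
time_s: 4.45
position: [0.5405, 0.0425, 0.2016]
tcp_rot: [[0.995, 0.095, 0.001], [0.095, -0.995, -0.0], [0.001, 0.0, -1.0]]
force: [0.8, -0.4, -1.0]
opening: 0.635
```

Emit:
{"method": "send_rows", "body": {"moves": [[[0,0,0,0,0,0,-0.22],[0,0,0,0,0,0,-0.22],[0,0,0,0,0,0,-0.22],[0,0,0,0,0,0,-0.22],[0,0,0,0,0,0,-0.22]]]}}

```text
time_s: 4.95
position: [0.5413, 0.0423, 0.2047]
tcp_rot: [[0.996, 0.095, 0.004], [0.095, -0.996, -0.0], [0.004, 0.001, -1.0]]
force: [0.8, 0.1, -0.2]
opening: 0.393
```

```bash
cat >> h.py <<'E'
def blobs(im,lo=(15,100,60),hi=(35,255,255),amin=30):
    hsv=cv2.cvtColor(im,cv2.COLOR_BGR2HSV);k,l,s,c=cv2.connectedComponentsWithStats(cv2.inRange(hsv,lo,hi))
    return [(s[i].tolist(),c[i].round(1).tolist()) for i in range(1,k) if s[i,4]>amin]
E
python3 - <<'E'
from h import *
s=st();im=capture('wrist');cv2.imwrite('pics/w2.png',im)
p=np.array(s['position']);print('tcp px',project('wrist',p), 'pin top expected',project('wrist',[.5408,.0435,.144]),project('wrist',[.5408,.0435,.114]))
for b in blobs(im): print(b,unproj('wrist',[b[1]],.138).round(4))
E
```

```text
t 4.95 pos [0.5413 0.0423 0.2047] F [ 0.8  0.1 -0.2] op 0.393
tcp px [[320.18086259 250.9477914 ]] pin top expected [[318.93153139 217.39710043]] [[319.22756116 205.93913302]]
([61, 39, 21, 15, 84], [72.7, 46.8]) [[0.6794 0.2878 0.138 ]]
([53, 42, 11, 15, 41], [57.6, 47.9]) [[0.6818 0.3116 0.138 ]]
([49, 53, 34, 37, 308], [63.0, 70.3]) [[0.6577 0.2992 0.138 ]]
([308, 200, 17, 26, 376], [316.2, 212.9]) [[0.5422 0.0458 0.138 ]]
([413, 200, 24, 25, 386], [424.7, 212.1]) [[ 0.5509 -0.0414  0.138 ]]
([499, 200, 27, 23, 350], [512.1, 210.7]) [[ 0.5597 -0.1278  0.138 ]]
([575, 209, 35, 16, 305], [592.0, 216.5]) [[ 0.5632 -0.2481  0.138 ]]
([242, 263, 8, 47, 230], [245.2, 287.2]) [[0.4671 0.1021 0.138 ]]
([393, 262, 9, 48, 231], [397.8, 287.2]) [[ 0.48   -0.0319  0.138 ]]
([202, 311, 292, 26, 2918], [357.2, 326.7]) [[ 0.4337 -0.0023  0.138 ]]
```

View pics/w2.png

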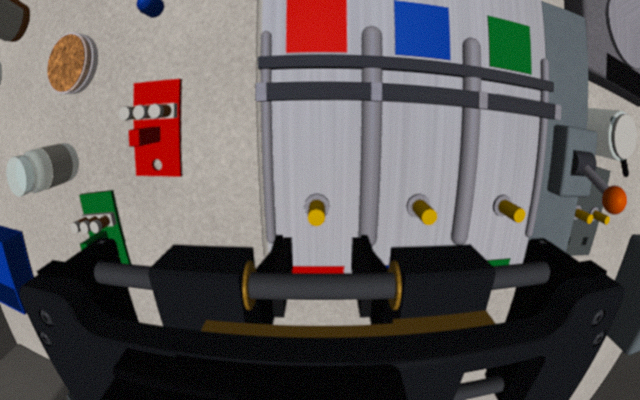

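Emit:
{"method": "send_rows", "body": {"moves": [[[0,0,0,0.05,-0.2,2,-0.22],[0,0,0,0,0,2,-0.22],[0,0,0,0,0,2,-0.22],[0,0,0,0,0,1.5,-0.22],[0,0,0,0,0,1,-0.22]]]}}

```text
time_s: 5.5
position: [0.5403, 0.0448, 0.1172]
tcp_rot: [[0.995, 0.095, -0.0], [0.095, -0.995, 0.0], [-0.0, -0.0, -1.0]]
force: [0.2, 0.1, 0.4]
opening: 0.385
```

Emit:
{"method": "send_rows", "body": {"moves": [[[0,0,0,0,0,0,-0.22],[0,0,0,0,0,0,-1],[0,0,0,0,0,0,-1],[0,0,0,0,0,0,-1],[0,0,0,0,0,0,-1]]]}}

```text
time_s: 6.0
position: [0.541, 0.0448, 0.1185]
tcp_rot: [[0.995, 0.095, 0.002], [0.095, -0.995, 0.0], [0.002, -0.0, -1.0]]
force: [0.6, 0.6, 1.9]
opening: 0.147
```

```bash
python3 - <<'E'
from h import *
s=st();im=capture('wrist');cv2.imwrite('pics/w3.png',im);s=st();plan([.5417,.0443,.119],5.3)
E
```

```text
t 6.0 pos [0.541  0.0448 0.1185] F [0.6 0.6 1.9] op 0.147
t 6.05 pos [0.541  0.0448 0.1185] F [0.1 0.4 3.4] op 0.152
rotvec [ 0.   -0.09  0.15]
yaw0 5.5 dz 0.2 j6 77.5 shift cm [ 0.06  0.06 -0.05]
```

Emit:
{"method": "send_rows", "body": {"moves": [[[0,0,0,0,0,-2,-1],[0,0,0,0,0,-3,-1],[0,0,0,0,0,-3.5,-1],[0,0,0,0,0,-3.5,-1],[0,0,0,0,0,-3.5,-1]]]}}

```text
time_s: 6.55
position: [0.5401, 0.0447, 0.2742]
tcp_rot: [[0.995, 0.095, -0.0], [0.095, -0.995, -0.0], [-0.0, 0.0, -1.0]]
force: [0.4, -0.8, 0.0]
opening: 0.149
```

Emit:
{"method": "send_rows", "body": {"moves": [[[0,0,-7.4,0,0,0,-1],[0,0,-7.4,0,0,0,-1],[0,0,-7.4,0,0,0,-1],[0,0,-7.4,0,0,0,-1],[0,0,-7.4,0,0,0,-1]]]}}

```text
time_s: 7.05
position: [0.5402, 0.0447, 0.2728]
tcp_rot: [[0.734, 0.679, -0.0], [0.679, -0.734, -0.0], [-0.0, -0.0, -1.0]]
force: [-0.1, -0.2, -0.3]
opening: 0.148
```

```bash
python3 - <<'E'
from h import *
s=st();plan([.495,-.33,.27],50)
E
```

```text
t 7.05 pos [0.5402 0.0447 0.2728] F [-0.1 -0.2 -0.3] op 0.148
rotvec [-0.    0.02 -7.23]
yaw0 42.8 dz -7.2 j6 40.2 shift cm [-31.61  20.62   0.28]
```

Emit:
{"method": "send_rows", "body": {"moves": [[[0,0,-7.2,0,0,0,-1],[0,0,0,-3.5,2.3,0,-1],[0,0,0,-3.5,2.3,0,-1],[0,0,0,-3.5,2.3,0,-1],[0,0,0,-3.5,2.3,0,-1]]]}}

```text
time_s: 7.55
position: [0.5194, -0.1229, 0.2728]
tcp_rot: [[0.647, 0.763, 0.0], [0.763, -0.647, -0.0], [-0.0, 0.0, -1.0]]
force: [0.2, 0.1, -1.0]
opening: 0.155
```

Emit:
{"method": "send_rows", "body": {"moves": [[[0,0,0,-3.5,2.3,0,-1],[0,0,0,-3.5,2.3,0,-1],[0,0,0,-3.5,2.3,0,-1],[0,0,0,-3.5,2.3,0,-1],[0,0,0,-3.5,2.2,0,-1]]]}}

```text
time_s: 8.05
position: [0.493, -0.3304, 0.2728]
tcp_rot: [[0.648, 0.762, -0.0], [0.762, -0.648, -0.0], [-0.0, -0.0, -1.0]]
force: [0.8, 0.1, 0.1]
opening: 0.159
```

Emit:
{"method": "send_rows", "body": {"moves": [[[0,0,0,0,0,3,-1],[0,0,0,0,0,3,-1],[0,0,0,0,0,3,-1],[0,0,0,0,0,3,-1],[0,0,0,0,0,0,-1]]]}}

```text
time_s: 8.55
position: [0.4908, -0.3264, 0.1487]
tcp_rot: [[0.648, 0.762, -0.007], [0.762, -0.647, 0.007], [0.001, -0.01, -1.0]]
force: [-0.3, 0.5, -0.8]
opening: 0.153
```

```bash
python3 - <<'E'
from h import *
s=st();im=capture('wrist');cv2.imwrite('pics/w4.png',im)
p=np.array(s['position']);R=np.array(s['tcp_rot'])
print('tcp px',project('wrist',p),'nose',project('wrist',p+R@[0,0,.0425]))
for b in blobs(im): print(b,unproj('wrist',[b[1]],.069).round(4))
cv2.imwrite('pics/w4c.png',cv2.resize(im[60:330,120:520],None,fx=2,fy=2,interpolation=cv2.INTER_CUBIC))
E
```

```text
t 8.55 pos [ 0.4908 -0.3264  0.1487] F [-0.3  0.5 -0.8] op 0.153
tcp px [[317.7229242 248.7594091]] nose [[318.16915404 223.60139775]]
([364, 158, 21, 22, 329], [374.1, 168.3]) [[ 0.5463 -0.3294  0.069 ]]
([396, 196, 23, 25, 371], [406.9, 208.1]) [[ 0.5474 -0.3745  0.069 ]]
([308, 240, 28, 35, 757], [321.7, 258.3]) [[ 0.4622 -0.363   0.069 ]]
([280, 264, 7, 47, 226], [282.5, 288.2]) [[ 0.4138 -0.3638  0.069 ]]
([358, 264, 7, 47, 212], [360.8, 288.8]) [[ 0.4691 -0.4112  0.069 ]]
([168, 315, 294, 22, 2823], [327.3, 327.1]) [[ 0.4159 -0.4263  0.069 ]]
([0, 318, 60, 77, 1032], [29.2, 364.6]) [[-0.1608 -0.2057  0.069 ]]
([63, 394, 11, 6, 53], [67.6, 396.8]) [[-0.1323 -0.3055  0.069 ]]
```

View pics/w4c.png

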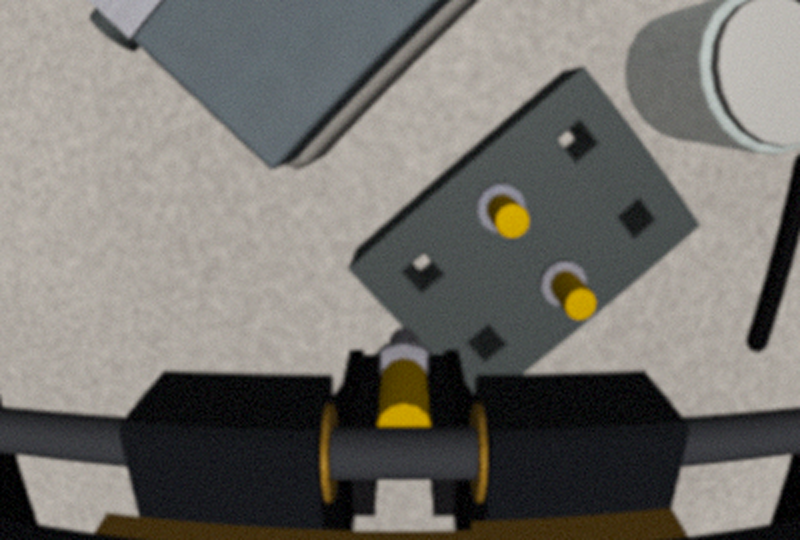

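```bash
python3 - <<'E'
from h import *
s=st();print(np.round(s['tcp_rot'],3).tolist())
h=unproj('wrist',[[331,195.5],[363.5,231.5],[408,130.5],[438,169]],.04);n=unproj('wrist',[[321.5,226.5]],s['position'][2]-.0415)
print(h.round(4).tolist(),n.round(4))
print('spacing',[np.linalg.norm(h[a]-h[b]).round(4) for a,b in((0,1),(2,3),(0,2),(1,3))],'centre',h.mean(0).round(4))
d=h[2:].mean(0)-h[:2].mean(0);yaw=np.degrees(np.arctan2(d[1],d[0]));print('yaw',yaw)
c=np.cos(np.radians(yaw));q=np.sin(np.radians(yaw));C=h.mean(0)[:2]
for x,y in((-46,23),(-46,-23),(0,23),(0,-23)): print(x,y,(C+np.array([[c,-q],[q,c]])@[x/1e3,y/1e3]).round(4))
R=np.array(s['tcp_rot']);print('shift tool',np.round(R.T@np.r_[(h[0]-n[0])[:2],0]*100,2))
E
```

```text
t 8.6 pos [ 0.4923 -0.3276  0.151 ] F [ 0.5 -0.8 -0.2] op 0.15
[[0.647, 0.762, -0.004], [0.762, -0.647, 0.004], [0.0, -0.005, -1.0]]
[[0.5005, -0.3308, 0.04], [0.5015, -0.3782, 0.04], [0.5926, -0.329, 0.04], [0.5942, -0.3759, 0.04]] [[ 0.4917 -0.3284  0.1095]]
spacing [np.float64(0.0474), np.float64(0.0468), np.float64(0.092), np.float64(0.0927)] centre [ 0.5472 -0.3535  0.04  ]
yaw 1.28895346903408
-46 23 [ 0.5007 -0.3315]
-46 -23 [ 0.5017 -0.3775]
0 23 [ 0.5467 -0.3305]
0 -23 [ 0.5477 -0.3765]
shift tool [ 0.39  0.83 -0.  ]
```

Emit:
{"method": "send_rows", "body": {"moves": [[[0,0,0,0.35,0.88,0,-1],[0,0,0,0,0,2,-1],[0,0,0,0,0,2,-1],[0,0,0,0,0,1.8,-1],[0,0,0,0,0,0,-1]]]}}

```text
time_s: 9.1
position: [0.5031, -0.3318, 0.0947]
tcp_rot: [[0.647, 0.762, -0.0], [0.762, -0.647, 0.0], [0.0, -0.0, -1.0]]
force: [-0.8, -0.1, -0.9]
opening: 0.151
```

Emit:
{"method": "send_rows", "body": {"moves": [[[0,0,0,0,0,0.5,-1],[0,0,0,0,0,0.5,-1],[0,0,0,0,0,0.5,-1],[0,0,0,0,0,0,-1],[0,0,0,0,0,0,-1]]]}}

```text
time_s: 9.6
position: [0.5026, -0.3318, 0.0799]
tcp_rot: [[0.647, 0.762, 0.0], [0.762, -0.647, -0.0], [-0.0, 0.0, -1.0]]
force: [-0.1, 1.0, 0.0]
opening: 0.148
```

```bash
python3 - <<'E'
from h import *
s=st();plan([.5007,-.3315,.05],50);print(np.round(s['moment'],2))
E
```

```text
t 9.6 pos [ 0.5026 -0.3318  0.0799] F [-0.1  1.   0. ] op 0.148
rotvec [ 0.01  0.   -0.34]
yaw0 49.7 dz -0.3 j6 -3.7 shift cm [-0.1  -0.17  2.99]
[-0.01 -0.02  0.01]
```

Emit:
{"method": "send_rows", "body": {"moves": [[[0,0,0,-0.05,-0.1,0.8,-1],[0,0,0,0,0,0.8,-1],[0,0,0,0,0,0.7,-1],[0,0,0,0,0,0.6,-1],[0,0,0,0,0,0,-1]]]}}

```text
time_s: 10.1
position: [0.5004, -0.3301, 0.0492]
tcp_rot: [[0.647, 0.762, -0.003], [0.762, -0.647, 0.003], [0.001, -0.004, -1.0]]
force: [-1.8, 4.7, -2.9]
opening: 0.149
```

Emit:
{"method": "send_rows", "body": {"moves": [[[0,0,0,0,0,0,-0.4],[0,0,0,0,0,0,-0.4],[0,0,0,0,0,0,-0.4],[0,0,0,0,0,-3,-0.4],[0,0,0,0,0,-3,-0.4]]]}}

```text
time_s: 10.6
position: [0.5018, -0.3322, 0.1111]
tcp_rot: [[0.647, 0.762, 0.0], [0.762, -0.647, -0.001], [-0.0, 0.001, -1.0]]
force: [0.9, -0.5, 0.2]
opening: 0.297
```

Emit:
{"method": "send_rows", "body": {"moves": [[[0,0,0,0,0,-4,-0.4],[0,0,0,0,0,-4,-0.4],[0,0,0,0,0,-4,-0.4],[0,0,0,0,0,-4,-0.4],[0,0,0,0,0,0,-0.4]]]}}

```text
time_s: 11.1
position: [0.5051, -0.3351, 0.2785]
tcp_rot: [[0.647, 0.762, 0.012], [0.762, -0.647, -0.012], [-0.001, 0.017, -1.0]]
force: [1.2, 0.4, 0.0]
opening: 0.3
```

```bash
python3 - <<'E'
from h import *
s=st();im=capture('wrist');cv2.imwrite('pics/w5.png',im)
for b in blobs(im,amin=60): print(b,unproj('wrist',[b[1]],.068).round(4))
c=np.array([.5574,-.1355]);print(c);plan([*c,s['position'][2]],140)
E
```

```text
t 11.1 pos [ 0.5051 -0.3351  0.2785] F [1.2 0.4 0. ] op 0.3
([220, 3, 19, 18, 199], [228.9, 10.8]) [[ 0.5562 -0.1014  0.068 ]]
([334, 145, 12, 14, 130], [339.1, 151.5]) [[ 0.5418 -0.3251  0.068 ]]
([307, 168, 12, 16, 144], [312.5, 176.1]) [[ 0.4978 -0.3274  0.068 ]]
([357, 171, 13, 16, 148], [362.9, 178.6]) [[ 0.543  -0.3697  0.068 ]]
([256, 263, 9, 48, 242], [259.5, 287.7]) [[ 0.3367 -0.3989  0.068 ]]
([380, 264, 8, 47, 215], [383.8, 288.0]) [[ 0.4699 -0.514   0.068 ]]
([0, 293, 54, 89, 993], [29.3, 343.1]) [[-0.3375 -0.1579  0.068 ]]
([190, 313, 292, 24, 2206], [346.9, 326.9]) [[ 0.3868 -0.5346  0.068 ]]
[ 0.5574 -0.1355]
rotvec [  0.45   0.54 -90.35]
yaw0 49.7 dz -90.3 j6 -3.8 shift cm [ 8.62 18.65 -0.33]
```

Emit:
{"method": "send_rows", "body": {"moves": [[[0,0,-8.2,0,0,0,-0.22],[0,0,-8.2,0,0,0,-0.22],[0,0,-8.2,0,0,0,-0.22],[0,0,-8.2,0,0,0,-0.22],[0,0,-8.2,0,0,0,-0.22]]]}}

```text
time_s: 11.65
position: [0.501, -0.3314, 0.2693]
tcp_rot: [[-0.017, 1.0, -0.001], [1.0, 0.017, 0.001], [0.001, -0.001, -1.0]]
force: [1.1, -0.2, 0.4]
opening: 0.389
```

Emit:
{"method": "send_rows", "body": {"moves": [[[0,0,-8.2,0,0,0,-0.22],[0,0,-8.2,0,0,0,-0.22],[0,0,-8.2,0,0,0,-0.22],[0,0,-8.2,0,0,0,-0.22],[0,0,-8.2,0,0,0,-0.22]]]}}

```text
time_s: 12.15
position: [0.5011, -0.3313, 0.2692]
tcp_rot: [[-0.669, 0.743, -0.001], [0.743, 0.669, 0.001], [0.002, -0.0, -1.0]]
force: [-0.4, 0.1, -0.5]
opening: 0.392
```

Emit:
{"method": "send_rows", "body": {"moves": [[[0,0,-8.2,1.72,0,0,-0.22],[0,0,0,1.72,4.6,0,-0.22],[0,0,0,1.72,4.6,0,-0.22],[0,0,0,1.72,4.6,0,-0.22],[0,0,0,1.72,4.6,0,-0.22]]]}}

```text
time_s: 12.65
position: [0.5561, -0.1321, 0.2695]
tcp_rot: [[-0.764, 0.645, -0.001], [0.645, 0.764, 0.0], [0.001, -0.0, -1.0]]
force: [-0.1, 0.6, -0.1]
opening: 0.39
```

Emit:
{"method": "send_rows", "body": {"moves": [[[0,0,0,0,0,4,-0.22],[0,0,0,0,0,4,-0.22],[0,0,0,0,0,0,-0.22],[0,0,0,0,0,0,-0.22],[0,0,0,0,0,0,-0.22]]]}}

```text
time_s: 13.15
position: [0.5573, -0.1347, 0.1923]
tcp_rot: [[-0.764, 0.645, 0.003], [0.645, 0.764, -0.001], [-0.003, 0.001, -1.0]]
force: [0.2, 0.3, -0.9]
opening: 0.391
```

```bash
python3 - <<'E'
from h import *
s=st();im=capture('wrist');cv2.imwrite('pics/w6.png',im)
for b in blobs(im,amin=150): print(b,unproj('wrist',[b[1]],.134).round(4))
plan([.5574,-.1355,.119],140)
E
```

```text
t 13.15 pos [ 0.5573 -0.1347  0.1923] F [ 0.2  0.3 -0.9] op 0.391
([397, 124, 27, 20, 388], [411.3, 133.2]) [[ 0.5497 -0.0436  0.134 ]]
([316, 203, 18, 28, 413], [324.4, 217.2]) [[ 0.558  -0.1335  0.134 ]]
([243, 266, 9, 44, 240], [246.2, 288.5]) [[ 0.5648 -0.2263  0.134 ]]
([393, 266, 8, 44, 197], [397.3, 289.6]) [[ 0.6493 -0.1283  0.134 ]]
rotvec [ 0.06  0.22 -0.19]
yaw0 139.8 dz -0.2 j6 -74.6 shift cm [-0.04 -0.06  7.36]
```

Emit:
{"method": "send_rows", "body": {"moves": [[[0,0,0,0,0,2,-0.22],[0,0,0,0,0,2,-0.22],[0,0,0,0,0,2,-0.22],[0,0,0,0,0,1.3,-0.22],[0,0,0,0,0,0,-0.22]]]}}

```text
time_s: 13.7
position: [0.5557, -0.1338, 0.1173]
tcp_rot: [[-0.764, 0.645, -0.001], [0.645, 0.764, 0.001], [0.001, -0.0, -1.0]]
force: [0.4, 0.9, -0.7]
opening: 0.387
```

Emit:
{"method": "send_rows", "body": {"moves": [[[0,0,0,0,0,0,-1],[0,0,0,0,0,0,-1],[0,0,0,0,0,0,-1],[0,0,0,0,0,0,-1],[0,0,0,0,0,0,-1]]]}}

```text
time_s: 14.2
position: [0.5569, -0.1337, 0.1187]
tcp_rot: [[-0.764, 0.645, 0.002], [0.645, 0.764, -0.001], [-0.002, 0.001, -1.0]]
force: [0.3, 0.6, 4.0]
opening: 0.149
```

Emit:
{"method": "send_rows", "body": {"moves": [[[0,0,0,0,0,-2,-1],[0,0,0,0,0,-3,-1],[0,0,0,0,0,-3.5,-1],[0,0,0,0,0,-3.5,-1],[0,0,0,0,0,-3,-1]]]}}

```text
time_s: 14.7
position: [0.556, -0.1337, 0.2695]
tcp_rot: [[-0.765, 0.645, 0.0], [0.645, 0.765, -0.001], [-0.001, -0.0, -1.0]]
force: [0.2, -0.2, -0.2]
opening: 0.153
```

```bash
python3 - <<'E'
from h import *
s=st();plan([.5017,-.3765,.27],140)
E
```

```text
t 14.7 pos [ 0.556  -0.1337  0.2695] F [ 0.2 -0.2 -0.2] op 0.153
rotvec [-0.01  0.04 -0.13]
yaw0 139.9 dz -0.1 j6 -74.6 shift cm [-11.45 -22.09  -0.05]
```

Emit:
{"method": "send_rows", "body": {"moves": [[[0,0,0,-1.9,-3.68,0,-1],[0,0,0,-1.9,-3.68,0,-1],[0,0,0,-1.9,-3.68,0,-1],[0,0,0,-1.9,-3.68,0,-1],[0,0,0,-1.9,-3.68,0,-1]]]}}

```text
time_s: 15.2
position: [0.5092, -0.3368, 0.2676]
tcp_rot: [[-0.765, 0.645, -0.001], [0.645, 0.765, 0.0], [0.001, -0.0, -1.0]]
force: [0.6, 0.1, -0.6]
opening: 0.15
```

Emit:
{"method": "send_rows", "body": {"moves": [[[0,0,0,-1.95,-3.68,0,-1],[0,0,0,0,0,4,-1],[0,0,0,0,0,4,-1],[0,0,0,0,0,4,-1],[0,0,0,0,0,2,-1]]]}}

```text
time_s: 15.7
position: [0.499, -0.3745, 0.1237]
tcp_rot: [[-0.764, 0.645, -0.005], [0.645, 0.764, 0.005], [0.007, 0.001, -1.0]]
force: [-0.3, -1.2, -0.7]
opening: 0.153
```

Emit:
{"method": "send_rows", "body": {"moves": [[[0,0,0,0,0,0,-1],[0,0,0,0,0,0,-1],[0,0,0,0,0,0,-1],[0,0,0,0,0,0,-1],[0,0,0,0,0,0,-1]]]}}

```text
time_s: 16.2
position: [0.5019, -0.3768, 0.1293]
tcp_rot: [[-0.765, 0.645, 0.002], [0.645, 0.765, -0.002], [-0.003, -0.0, -1.0]]
force: [0.2, -0.4, -0.0]
opening: 0.15
```

```bash
python3 - <<'E'
from h import *
s=st();im=capture('wrist');cv2.imwrite('pics/w7.png',im)
p=np.array(s['position']);R=np.array(s['tcp_rot'])
print('nose',project('wrist',p+R@[0,0,.0425]),'hole',project('wrist',[.5017,-.3775,.04]))
for b in blobs(im,amin=100): print(b,unproj('wrist',[b[1]],.068).round(4))
plan([.5017,-.3775,.081],140)
cv2.imwrite('pics/w7c.png',cv2.resize(im[130:330,200:440],None,fx=3,fy=3,interpolation=cv2.INTER_CUBIC))
E
```

```text
t 16.2 pos [ 0.5019 -0.3768  0.1293] F [ 0.2 -0.4 -0. ] op 0.15
nose [[322.74743255 226.02514136]] hole [[321.72110886 206.57687376]]
([358, 164, 22, 25, 396], [368.3, 175.8]) [[ 0.499  -0.3301  0.068 ]]
([392, 202, 25, 27, 435], [403.8, 215.6]) [[ 0.5421 -0.3276  0.068 ]]
([351, 236, 16, 22, 179], [357.4, 244.2]) [[ 0.5372 -0.3704  0.068 ]]
([308, 240, 28, 35, 759], [321.7, 258.5]) [[ 0.5285 -0.4001  0.068 ]]
([279, 264, 9, 48, 251], [282.9, 289.2]) [[ 0.5301 -0.4446  0.068 ]]
([358, 266, 6, 46, 210], [360.7, 289.7]) [[ 0.5732 -0.3943  0.068 ]]
rotvec [-0.02  0.12 -0.13]
yaw0 139.9 dz -0.1 j6 -97.0 shift cm [-0.05 -0.07  4.8 ]
```

View pics/w7c.png

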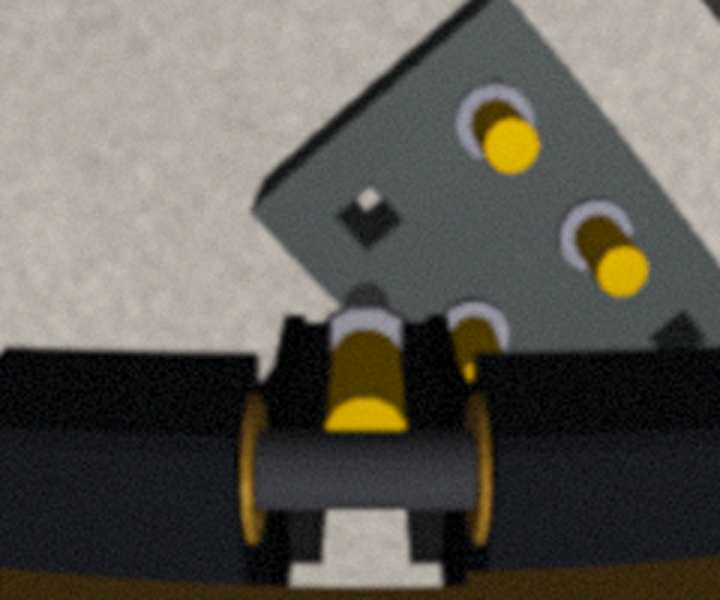

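```bash
python3 - <<'E'
from h import *
s=st();R=np.array(s['tcp_rot'])
a=unproj('wrist',[[365.7,170.7],[399.3,209.]],.044)
b=unproj('wrist',[[323,202.3],[427.3,240.5]],.04);n=unproj('wrist',[[322,227.3]],s['position'][2]-.0425)
print(a.round(4),b.round(4),n.round(4))
print('rel shift hole-nose tool',np.round(R.T@(np.r_[(b[0]-n[0])[:2],0])*100,2),'pin1->hole',np.round((b[0]-a[0])*1000,1))
E
```

```text
t 16.25 pos [ 0.5017 -0.3766  0.129 ] F [-0.6  0.1 -0.6] op 0.154
[[ 0.5004 -0.3294  0.044 ]
 [ 0.5453 -0.3273  0.044 ]] [[ 0.4995 -0.3742  0.04  ]
 [ 0.5896 -0.3242  0.04  ]] [[ 0.5025 -0.378   0.0865]]
rel shift hole-nose tool [ 0.47  0.09 -0.  ] pin1->hole [ -0.9 -44.8  -4. ]
```

Emit:
{"method": "send_rows", "body": {"moves": [[[0,0,0,0.38,0.1,0,-1],[0,0,0,0,0,2,-1],[0,0,0,0,0,2,-1],[0,0,0,0,0,0,-1],[0,0,0,0,0,0,-1]]]}}

```text
time_s: 16.75
position: [0.4989, -0.3727, 0.0878]
tcp_rot: [[-0.765, 0.645, -0.001], [0.645, 0.765, 0.001], [0.001, 0.0, -1.0]]
force: [-0.4, 0.2, -0.6]
opening: 0.146
```

Emit:
{"method": "send_rows", "body": {"moves": [[[0,0,0,0,0,0.4,-1],[0,0,0,0,0,0.4,-1],[0,0,0,0,0,0.4,-1],[0,0,0,0,0,0,-1],[0,0,0,0,0,0,-1]]]}}

```text
time_s: 17.25
position: [0.499, -0.373, 0.0757]
tcp_rot: [[-0.764, 0.645, -0.0], [0.645, 0.764, 0.0], [0.0, -0.0, -1.0]]
force: [-0.0, -0.5, -0.6]
opening: 0.15
```

Emit:
{"method": "send_rows", "body": {"moves": [[[0,0,0,0,0,0.7,-1],[0,0,0,0,0,0.7,-1],[0,0,0,0,0,0.6,-1],[0,0,0,0,0,0.5,-1],[0,0,0,0,0,0,-1]]]}}

```text
time_s: 17.75
position: [0.4985, -0.3726, 0.0496]
tcp_rot: [[-0.764, 0.645, -0.001], [0.645, 0.764, 0.001], [0.002, 0.0, -1.0]]
force: [0.0, 0.7, -0.4]
opening: 0.147
```

Emit:
{"method": "send_rows", "body": {"moves": [[[0,0,0,0,0,0,-0.4],[0,0,0,0,0,0,-0.4],[0,0,0,0,0,0,-0.4],[0,0,0,0,0,-3,-0.4],[0,0,0,0,0,-3,-0.4]]]}}

```text
time_s: 18.25
position: [0.4984, -0.3724, 0.1107]
tcp_rot: [[-0.764, 0.645, -0.002], [0.645, 0.764, 0.002], [0.003, 0.0, -1.0]]
force: [0.7, -0.4, 1.0]
opening: 0.294
```

Emit:
{"method": "send_rows", "body": {"moves": [[[0,0,0,0,0,-5,-0.4],[0,0,0,0,0,-5,-0.4],[0,0,0,0,0,-5,-0.4],[0,0,0,0,0,-5,-0.4],[0,0,0,0,0,0,-0.4]]]}}

```text
time_s: 18.75
position: [0.5022, -0.3761, 0.3203]
tcp_rot: [[-0.765, 0.644, 0.013], [0.644, 0.765, -0.013], [-0.018, -0.002, -1.0]]
force: [0.3, -0.6, 0.7]
opening: 0.298
```

```bash
python3 - <<'E'
from h import *
s=st();im=capture('wrist');cv2.imwrite('pics/w8.png',im)
for b in blobs(im,amin=60): print(b,unproj('wrist',[b[1]],.068).round(4))
capture('top')
for n in('carrier_red','carrier_green','tab_red','tab_green'): print(n,[(np.round(d['location'],3).tolist(),round(d['p'],2)) for d in spot_in('top',n)[:2]])
plan([.53,.24,.34],4)
E
```

```text
t 18.75 pos [ 0.5022 -0.3761  0.3203] F [ 0.3 -0.6  0.7] op 0.298
([529, 46, 19, 12, 155], [538.4, 51.8]) [[0.5651 0.0085 0.068 ]]
([628, 119, 12, 18, 71], [633.0, 127.8]) [[0.8183 0.1741 0.068 ]]
([343, 139, 11, 12, 106], [347.8, 144.6]) [[ 0.4966 -0.327   0.068 ]]
([317, 158, 11, 13, 111], [322.2, 164.1]) [[ 0.495 -0.37   0.068]]
([364, 162, 12, 13, 116], [369.4, 168.1]) [[ 0.5401 -0.3244  0.068 ]]
([339, 182, 11, 15, 117], [343.9, 189.5]) [[ 0.5411 -0.37    0.068 ]]
([256, 264, 11, 47, 265], [260.0, 288.3]) [[ 0.5815 -0.5713  0.068 ]]
([380, 266, 8, 45, 213], [383.8, 289.7]) [[ 0.7098 -0.423   0.068 ]]
carrier_red [([0.586, 0.252, 0.007], 0.79)]
carrier_green [([0.432, 0.366, 0.01], 0.96), ([0.557, -0.348, 0.043], 0.74)]
tab_red [([0.587, 0.256, 0.008], 0.82)]
tab_green [([0.434, 0.361, 0.014], 0.95)]
rotvec [ -0.28  -0.16 135.85]
yaw0 139.9 dz 135.9 j6 -96.9 shift cm [  7.44 -60.85  -3.14]
```

Emit:
{"method": "send_rows", "body": {"moves": [[[0,0,8.5,0,0,0,0.2],[0,0,8.5,0,0,0,0.2],[0,0,8.5,0,0,0,0.2],[0,0,8.5,0,0,0,0.2],[0,0,8.5,0,0,0,0.2]]]}}

```text
time_s: 19.55
position: [0.4985, -0.3725, 0.3087]
tcp_rot: [[-0.122, 0.993, -0.003], [0.993, 0.122, 0.003], [0.003, -0.002, -1.0]]
force: [0.2, -0.3, 0.6]
opening: 0.585
```

Emit:
{"method": "send_rows", "body": {"moves": [[[0,0,8.5,0,0,0,0.2],[0,0,8.5,0,0,0,0.2],[0,0,8.5,0,0,0,0.2],[0,0,8.5,0,0,0,0.2],[0,0,8.5,0,0,0,0.2]]]}}

```text
time_s: 20.05
position: [0.4985, -0.3725, 0.3087]
tcp_rot: [[0.581, 0.814, -0.003], [0.814, -0.581, 0.003], [0.001, -0.004, -1.0]]
force: [1.1, 0.2, -0.6]
opening: 0.598
```

Emit:
{"method": "send_rows", "body": {"moves": [[[0,0,8.5,0,0,0,0.2],[0,0,8.5,0,0,0,0.2],[0,0,8.5,0,0,0,0.2],[0,0,8.5,0,0,0,0.2],[0,0,8.5,0,0,0,0.2]]]}}

```text
time_s: 20.55
position: [0.4985, -0.3725, 0.3086]
tcp_rot: [[0.978, 0.208, -0.003], [0.208, -0.978, 0.003], [-0.002, -0.003, -1.0]]
force: [-0.2, -0.2, -0.0]
opening: 0.599
```

Emit:
{"method": "send_rows", "body": {"moves": [[[0,0,8.4,0,0,0,0.2],[0,0,0,0.85,-4.8,0,0.2],[0,0,0,0.85,-4.8,0,0.2],[0,0,0,0.85,-4.8,0,0.2],[0,0,0,0.85,-4.8,0,0.2]]]}}

```text
time_s: 21.05
position: [0.5189, -0.1772, 0.309]
tcp_rot: [[0.998, 0.068, -0.003], [0.068, -0.998, 0.002], [-0.003, -0.002, -1.0]]
force: [0.4, -0.1, 0.7]
opening: 0.603
```

Emit:
{"method": "send_rows", "body": {"moves": [[[0,0,0,0.85,-4.8,0,0.2],[0,0,0,0.85,-4.8,0,0.2],[0,0,0,0.85,-4.8,0,0.2],[0,0,0,0.85,-4.8,0,0.2],[0,0,0,0.85,-4.8,0,0.2]]]}}

```text
time_s: 21.55
position: [0.5447, 0.0652, 0.3092]
tcp_rot: [[0.998, 0.069, -0.003], [0.069, -0.998, 0.0], [-0.003, -0.0, -1.0]]
force: [0.4, 0.0, -0.6]
opening: 0.599
```

Emit:
{"method": "send_rows", "body": {"moves": [[[0,0,0,0.85,-4.8,0,0.2],[0,0,0,0.85,-4.8,0,0.2],[0,0,0,0.85,-4.8,2,0.2],[0,0,0,0.85,-4.8,2,0.2],[0,0,0,0,0,1,0.2]]]}}

```text
time_s: 22.05
position: [0.5638, 0.2574, 0.2591]
tcp_rot: [[0.997, 0.075, -0.005], [0.075, -0.997, 0.001], [-0.005, -0.002, -1.0]]
force: [0.2, -0.4, -0.1]
opening: 0.6
```

Emit:
{"method": "send_rows", "body": {"moves": [[[0,0,0,0,0,0,0.2],[0,0,0,0,0,0,0.2],[0,0,0,0,0,0,0.2],[0,0,0,0,0,0,0.2],[0,0,0,0,0,0,0.2]]]}}

```text
time_s: 22.55
position: [0.5662, 0.2512, 0.2637]
tcp_rot: [[0.998, 0.067, 0.001], [0.067, -0.998, 0.0], [0.001, -0.0, -1.0]]
force: [-0.3, 0.7, 0.4]
opening: 0.601
```

```bash
cat >> h.py <<'E'
def carrier(im,col,m=None,dbg=False):
    """pose of base (top z=8mm) from colour mask: fit base outline+handle render by matching projected model"""
    from scipy.optimize import minimize
    hsv=cv2.cvtColor(im,cv2.COLOR_BGR2HSV)
    k=cv2.inRange(hsv,(45,110,30),(85,255,255)) if col=='green' else cv2.inRange(hsv,(0,140,40),(6,255,255))|cv2.inRange(hsv,(173,140,40),(180,255,255))
    n,l,s,c=cv2.connectedComponentsWithStats(k)
    return k,sorted([(int(s[i,4]),s[i,:4].tolist(),c[i].round(1).tolist(),i) for i in range(1,n) if s[i,4]>150],reverse=True),l
E
python3 - <<'E'
from h import *
s=st();im=capture('wrist');cv2.imwrite('pics/w9.png',im)
k,b,l=carrier(im,'red');print(b[:5])
print(spot_in('wrist','carrier_red')[:2] and [(np.round(d['location'],4),d['p']) for d in spot_in('wrist','carrier_red')[:2]],[(np.round(d['location'],4),d['p']) for d in spot_in('wrist','tab_red')[:2]])
cv2.imwrite('pics/w9c.png',im)
E
```

```text
t 22.55 pos [0.5662 0.2512 0.2637] F [-0.3  0.7  0.4] op 0.601
[(2469, [291, 143, 52, 54], [316.3, 169.2], 7), (1487, [480, 67, 36, 47], [497.8, 90.1], 5), (1136, [292, 107, 52, 24], [317.3, 117.8], 6)]
[(array([0.5919, 0.2563, 0.0136]), 0.71), (array([0.6386, 0.0181, 0.1096]), 0.49)] [(array([0.5934, 0.259 , 0.0068]), 0.55)]
```

View pics/w9c.png

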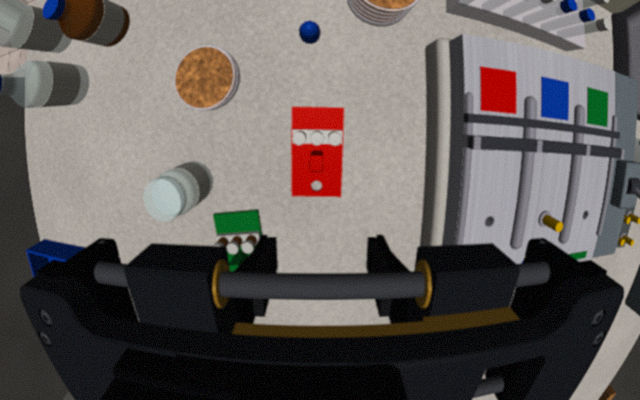

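```bash
cat >> h.py <<'E'
def basefit(uvs,z=.008):
    """uvs: toe-left,toe-right,tab-right,tab-left pixels -> origin xy, yaw"""
    w=unproj('wrist',uvs,z)[:,:2];d=(w[0]+w[1]-w[2]-w[3])/2;yaw=np.degrees(np.arctan2(d[1],d[0]))
    o=w.mean(0)+d/np.linalg.norm(d)*.001
    print('len',np.linalg.norm(d).round(4),'wid',np.linalg.norm((w[0]+w[3]-w[1]-w[2])/2).round(4),'origin',o.round(4),'yaw',yaw.round(2));return o,yaw
E
python3 - <<'E'
from h import *
im=cv2.imread('pics/w9.png');k,b,l=carrier(im,'red')
m=np.isin(l,[7,6]).astype(np.uint8);m=cv2.morphologyEx(cv2.copyMakeBorder(m,0,0,0,0,0),cv2.MORPH_CLOSE,np.ones((25,5)))
c=max(cv2.findContours(m,cv2.RETR_EXTERNAL,cv2.CHAIN_APPROX_NONE)[0],key=cv2.contourArea)[:,0]
w=unproj('wrist',c,.008)[:,:2]; r=cv2.minAreaRect((w*1000).astype(np.float32));print(r,cv2.boxPoints(r).round(1).tolist())
o,y=basefit([[291.5,107],[343.5,107.5],[342,197],[291.5,196.5]])
print('tabhole',unproj('wrist',[[316,186]],.008).round(4))
h=o+.008*-np.array([np.cos(np.radians(y)),np.sin(np.radians(y))]);print('handle',h);plan([*h,.035],y)
E
```

```text
((590.56005859375, 259.79620361328125), (122.81375885009766, 69.31328582763672), 2.894113302230835) [[527.5, 291.29998779296875], [531.0, 222.10000610351562], [653.5999755859375, 228.3000030517578], [650.0999755859375, 297.5]]
len 0.1239 wid 0.0701 origin [0.5908 0.259 ] yaw 3.34
tabhole [[0.5433 0.2574 0.008 ]]
handle [0.58281487 0.25856332]
rotvec [-0.   -0.03  0.59]
yaw0 3.9 dz 0.6 j6 99.7 shift cm [ 1.74 -0.57 22.82]
```

Emit:
{"method": "send_rows", "body": {"moves": [[[0,0,0.6,1.74,-0.57,0,0.2],[0,0,0,0,0,4.5,0.2],[0,0,0,0,0,4.5,0.2],[0,0,0,0,0,4.5,0.2],[0,0,0,0,0,4.5,0.2]]]}}

```text
time_s: 23.25
position: [0.5829, 0.2591, 0.0816]
tcp_rot: [[0.998, 0.059, 0.001], [0.059, -0.998, 0.0], [0.001, -0.0, -1.0]]
force: [-0.1, 0.6, -1.0]
opening: 0.6
```

Emit:
{"method": "send_rows", "body": {"moves": [[[0,0,0,0,0,3,0.2],[0,0,0,0,0,1.8,0.2],[0,0,0,0,0,0,0.2],[0,0,0,0,0,0,0.2],[0,0,0,0,0,0,0.2]]]}}

```text
time_s: 23.75
position: [0.584, 0.2594, 0.0364]
tcp_rot: [[0.998, 0.059, 0.003], [0.059, -0.998, 0.001], [0.003, -0.001, -1.0]]
force: [0.4, 0.7, -0.6]
opening: 0.599
```

Emit:
{"method": "send_rows", "body": {"moves": [[[0,0,0,0,0,0,-1],[0,0,0,0,0,0,-1],[0,0,0,0,0,0,-1],[0,0,0,0,0,0,-1],[0,0,0,0,0,0,-1]]]}}

```text
time_s: 24.25
position: [0.5826, 0.2591, 0.035]
tcp_rot: [[0.998, 0.059, 0.0], [0.059, -0.998, 0.0], [0.0, -0.0, -1.0]]
force: [-0.2, 1.3, -0.8]
opening: 0.23
```

```bash
python3 - <<'E'
from h import *
s=st();plan([.54,.1,.25],5.1)
E
```

```text
t 24.25 pos [0.5826 0.2591 0.035 ] F [-0.2  1.3 -0.8] op 0.23
rotvec [-0.   -0.01 -1.74]
yaw0 3.4 dz -1.7 j6 100.6 shift cm [ -5.66  15.47 -21.5 ]
```

Emit:
{"method": "send_rows", "body": {"moves": [[[0,0,0,0,0,-1,-1],[0,0,0,0,0,-3.5,-1],[0,0,0,0,0,-4,-1],[0,0,0,0,0,-4,-1],[0,0,-1.7,0,0,-3.5,-1]]]}}

```text
time_s: 24.75
position: [0.5822, 0.259, 0.1967]
tcp_rot: [[0.996, 0.089, -0.0], [0.089, -0.996, 0.0], [-0.0, -0.0, -1.0]]
force: [0.5, 0.3, -3.4]
opening: 0.178
```

Emit:
{"method": "send_rows", "body": {"moves": [[[0,0,0,-0.98,4.19,0,-1],[0,0,0,-0.98,4.19,0,-1],[0,0,0,-0.98,4.19,0,-1],[0,0,0,-0.98,4.19,0,-1],[0,0,0,-0.98,4.19,0,-1]]]}}

```text
time_s: 25.25
position: [0.551, 0.0447, 0.1949]
tcp_rot: [[0.996, 0.089, -0.001], [0.089, -0.996, 0.0], [-0.001, -0.0, -1.0]]
force: [0.5, -1.5, -2.4]
opening: 0.184
```

Emit:
{"method": "send_rows", "body": {"moves": [[[0,0,0,0,0,0.5,-1],[0,0,0,0,0,0.5,-1],[0,0,0,0,0,0,-1],[0,0,0,0,0,0,-1],[0,0,0,0,0,0,-1]]]}}

```text
time_s: 25.75
position: [0.5524, 0.0473, 0.1848]
tcp_rot: [[0.996, 0.09, 0.0], [0.09, -0.996, 0.0], [0.0, -0.0, -1.0]]
force: [-0.7, 0.2, -2.7]
opening: 0.18
```

```bash
python3 - <<'E'
from h import *
s=st();plan([.553,.0459,.165],5.1);im=capture('wrist');cv2.imwrite('pics/w10.png',im)
cv2.imwrite('pics/w10c.png',cv2.resize(im[60:330,180:500],None,fx=2.2,fy=2.2,interpolation=cv2.INTER_CUBIC))
E
```

```text
t 25.75 pos [0.5524 0.0473 0.1848] F [-0.7  0.2 -2.7] op 0.18
rotvec [-0.01 -0.    0.07]
yaw0 5.2 dz 0.1 j6 78.2 shift cm [0.05 0.14 1.98]
```

View pics/w10c.png

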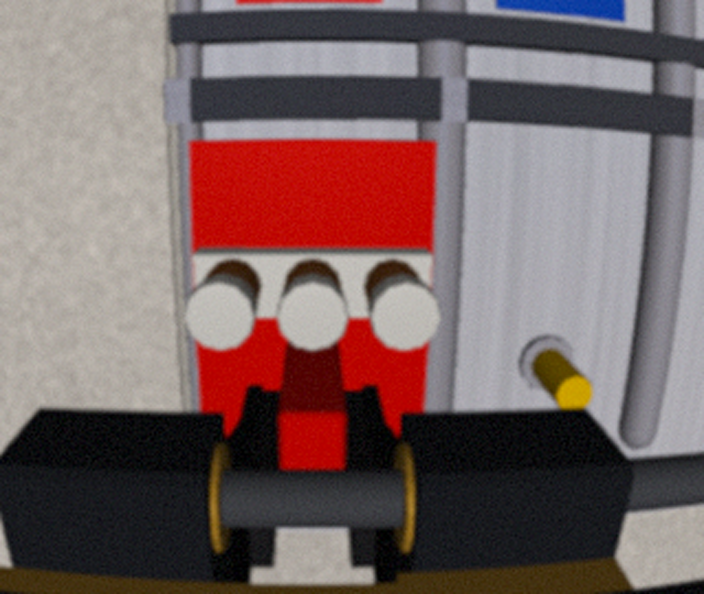

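```bash
python3 - <<'E'
from h import *
s=st()
f=lambda a:np.array(a)/2.2+[180,60]
u=np.array([.9959,.0906]);v=np.array([-.0906,.9959]);H=np.array([.541,.0448])
t=unproj('wrist',f([[190,142],[436,142]]),s['position'][2]-.035+.008)[:,:2]
r=unproj('wrist',f([[201,130],[420,130]]),.118)[:,:2]
tc=s['position'][:2]
for n,q in(('toe',t),('rail',r),('tcp',[tc])):print(n,[((p-H)@u*1000).round(1) for p in q],[((p-H)@v*1000).round(1) for p in q])
E
```

```text
t 25.8 pos [0.5524 0.0471 0.1849] F [-0.1  0.7 -3.1] op 0.183
toe [np.float64(82.8), np.float64(82.8)] [np.float64(34.2), np.float64(-34.3)]
rail [np.float64(85.5), np.float64(85.4)] [np.float64(37.5), np.float64(-36.0)]
tcp [np.float64(11.5)] [np.float64(1.3)]
```

Emit:
{"method": "send_rows", "body": {"moves": [[[0,0,0,-0.2,-0.07,0.8,-1],[0,0,0,0,0,0.9,-1],[0,0,0,0,0,0.9,-1],[0,0,0,0,0,0,-1],[0,0,0,0,0,0,-1]]]}}

```text
time_s: 26.3
position: [0.55, 0.0466, 0.1582]
tcp_rot: [[0.996, 0.088, -0.001], [0.088, -0.996, 0.0], [-0.001, -0.0, -1.0]]
force: [0.4, 0.2, -3.0]
opening: 0.183
```

Emit:
{"method": "send_rows", "body": {"moves": [[[0,0,0,0,0,0.3,-1],[0,0,0,0,0,0.3,-1],[0,0,0,0,0,0.3,-1],[0,0,0,0,0,0,-1],[0,0,0,0,0,0,-1]]]}}

```text
time_s: 26.8
position: [0.5502, 0.0466, 0.1498]
tcp_rot: [[0.996, 0.088, -0.0], [0.088, -0.996, -0.0], [-0.0, -0.0, -1.0]]
force: [-0.3, -0.4, -3.4]
opening: 0.185
```

Emit:
{"method": "send_rows", "body": {"moves": [[[0,0,0,0,0,0.25,-1],[0,0,0,0,0,0.2,-1],[0,0,0,0,0,0,-1],[0,0,0,0.3,0,0,-1],[0,0,0,0.3,0,0,-1]]]}}

```text
time_s: 27.3
position: [0.5507, 0.0466, 0.1481]
tcp_rot: [[0.996, 0.09, -0.012], [0.09, -0.996, -0.002], [-0.012, 0.001, -1.0]]
force: [-19.6, -4.1, 28.9]
opening: 0.177
```

Emit:
{"method": "send_rows", "body": {"moves": [[[0,0,0,0.4,0,0,-1],[0,0,0,0.4,0,0,-1],[0,0,0,0.4,0,0,-1],[0,0,0,0.4,0,0,-1],[0,0,0,0,0,0,-1]]]}}

```text
time_s: 27.8
position: [0.5662, 0.0485, 0.1481]
tcp_rot: [[0.996, 0.09, -0.012], [0.09, -0.996, -0.001], [-0.012, -0.0, -1.0]]
force: [-16.1, -2.0, 23.4]
opening: 0.18
```

Emit:
{"method": "send_rows", "body": {"moves": [[[0,0,0,0.3,0,0,-1],[0,0,0,0.3,0,0,-1],[0,0,0,0.2,0,0,-1],[0,0,0,0,0,0,-1],[0,0,0,0,0,0,-1]]]}}

```text
time_s: 28.3
position: [0.5737, 0.0493, 0.1481]
tcp_rot: [[0.996, 0.09, -0.013], [0.09, -0.996, -0.001], [-0.013, -0.0, -1.0]]
force: [-16.3, -1.2, 22.6]
opening: 0.182
```

Emit:
{"method": "send_rows", "body": {"moves": [[[0,0,0,0,0,-0.2,-1],[0,0,0,0,0,0,-1],[0,0,0,0,0,0,-1],[0,0,0,0,0,0,-1],[0,0,0,0,0,0,-1]]]}}

```text
time_s: 28.8
position: [0.5804, 0.0493, 0.1482]
tcp_rot: [[0.996, 0.088, 0.0], [0.088, -0.996, 0.0], [0.0, -0.0, -1.0]]
force: [-2.5, 0.5, 7.1]
opening: 0.183
```

```bash
python3 - <<'E'
from h import *
s=st();im=capture('wrist');cv2.imwrite('pics/w11.png',im)
k,b,l=carrier(im,'red');print(b[:4])
u=np.array([.9959,.0906]);v=np.array([-.0906,.9959]);H=np.array([.541,.0448])
print('tcp rel',((s['position'][:2]-H)@u*1000).round(1),((s['position'][:2]-H)@v*1000).round(1))
E
```

```text
t 28.8 pos [0.5804 0.0493 0.1482] F [-2.5  0.5  7.1] op 0.183
[(5732, [280, 20, 78, 75], [318.5, 56.9], 1), (4148, [270, 205, 105, 70], [321.8, 236.8], 4), (1678, [266, 124, 113, 16], [321.4, 131.1], 2), (1182, [267, 162, 111, 13], [323.1, 167.2], 3)]
tcp rel 39.7 0.9
```

Emit:
{"method": "send_rows", "body": {"moves": [[[0,0,0,0.25,0,0,-1],[0,0,0,0.25,0,0,-1],[0,0,0,0,0,0,-1],[0,0,0,0,0,0,-1],[0,0,0,0,0,0,-1]]]}}

```text
time_s: 29.35
position: [0.5819, 0.0495, 0.1481]
tcp_rot: [[0.996, 0.089, -0.007], [0.089, -0.996, -0.001], [-0.007, -0.0, -1.0]]
force: [-9.4, -1.0, 12.1]
opening: 0.178
```

Emit:
{"method": "send_rows", "body": {"moves": [[[0,0,0,0.15,0,0,-1],[0,0,0,0,0,0,-1],[0,0,0,0,0,0,-1],[0,0,0,0,0,0,-1],[0,0,0,0,0,0,-1]]]}}

```text
time_s: 29.85
position: [0.5831, 0.0497, 0.1481]
tcp_rot: [[0.996, 0.089, -0.008], [0.089, -0.996, -0.001], [-0.008, -0.0, -1.0]]
force: [-9.4, -1.2, 13.2]
opening: 0.18
```

Emit:
{"method": "send_rows", "body": {"moves": [[[0,0,0,0.15,0,0,-1],[0,0,0,0,0,0,-1],[0,0,0,0,0,0,-1],[0,0,0,0,0,0,-1],[0,0,0,0,0,0,-1]]]}}

```text
time_s: 30.35
position: [0.5847, 0.0498, 0.1481]
tcp_rot: [[0.996, 0.089, -0.008], [0.089, -0.996, -0.001], [-0.008, -0.0, -1.0]]
force: [-9.9, -0.8, 13.1]
opening: 0.183
```

Emit:
{"method": "send_rows", "body": {"moves": [[[0,0,0,0.15,0,-0.1,-1],[0,0,0,0,0,0,-1],[0,0,0,0,0,0,-1],[0,0,0,0,0,0,-1],[0,0,0,0,0,0,-1]]]}}

```text
time_s: 30.85
position: [0.5848, 0.0496, 0.1482]
tcp_rot: [[0.996, 0.089, -0.011], [0.089, -0.996, -0.001], [-0.011, 0.0, -1.0]]
force: [-11.7, -2.0, 8.9]
opening: 0.178
```

Emit:
{"method": "send_rows", "body": {"moves": [[[0,0,0,0.15,0,0,-1],[0,0,0,0,0,0,-1],[0,0,0,0,0,0,-1],[0,0,0,0,0,0,-1],[0,0,0,0,0,0,-1]]]}}

```text
time_s: 31.35
position: [0.5849, 0.0496, 0.1482]
tcp_rot: [[0.996, 0.09, -0.014], [0.09, -0.996, -0.001], [-0.014, 0.0, -1.0]]
force: [-13.7, -2.7, 12.0]
opening: 0.185
```

Emit:
{"method": "send_rows", "body": {"moves": [[[0,0,0,0.15,0,0,-1],[0,0,0,0,0,0,-1],[0,0,0,0,0,0,-1],[0,0,0,0,0,0,-1],[0,0,0,0,0,0,-1]]]}}

```text
time_s: 31.85
position: [0.5849, 0.0497, 0.1482]
tcp_rot: [[0.996, 0.09, -0.017], [0.09, -0.996, -0.002], [-0.017, 0.0, -1.0]]
force: [-16.3, -3.8, 14.0]
opening: 0.179
```

Emit:
{"method": "send_rows", "body": {"moves": [[[0,0,0,-0.4,0,-0.1,-1],[0,0,0,-0.4,0,0,-1],[0,0,0,0,0,0,-1],[0,0,0,0,0,0,-1],[0,0,0,0,0,0,-1]]]}}

```text
time_s: 32.35
position: [0.5846, 0.0496, 0.1488]
tcp_rot: [[0.996, 0.088, -0.001], [0.088, -0.996, -0.0], [-0.001, -0.0, -1.0]]
force: [-1.1, -0.4, -3.6]
opening: 0.185
```

Emit:
{"method": "send_rows", "body": {"moves": [[[0,0,0,0,0,0,-1],[0,0,0,0,0,0,-1],[0,0,0,0,0,0,-1],[0,0,0,0,0,0,-1],[0,0,0,0,0,0,-1]]]}}

```text
time_s: 32.85
position: [0.5846, 0.0496, 0.1493]
tcp_rot: [[0.996, 0.088, 0.0], [0.088, -0.996, 0.0], [0.0, -0.0, -1.0]]
force: [-1.1, -0.6, -3.9]
opening: 0.18
```

Emit:
{"method": "send_rows", "body": {"moves": [[[0,0,0,-0.35,0,0,-1],[0,0,0,-0.32,0,0,-1],[0,0,0,0,0,0,-1],[0,0,0,0,0,0,-1],[0,0,0,0,0,0,-1]]]}}

```text
time_s: 33.35
position: [0.578, 0.049, 0.1494]
tcp_rot: [[0.996, 0.088, 0.0], [0.088, -0.996, 0.0], [0.0, -0.0, -1.0]]
force: [-0.7, 0.9, -4.1]
opening: 0.181
```

Emit:
{"method": "send_rows", "body": {"moves": [[[0,0,0,0,0,0.1,-1],[0,0,0,0,0,0,-1],[0,0,0,0,0,0,-1],[0,0,0,0,0,0,-1],[0,0,0,0,0,0,-1]]]}}

```text
time_s: 33.85
position: [0.5783, 0.049, 0.1485]
tcp_rot: [[0.996, 0.088, 0.001], [0.088, -0.996, -0.0], [0.001, 0.0, -1.0]]
force: [0.9, 0.5, -0.9]
opening: 0.182
```

Emit:
{"method": "send_rows", "body": {"moves": [[[0,0,0,0,0,0,-0.3],[0,0,0,0,0,0,-0.3],[0,0,0,0,0,0,-0.3],[0,0,0,0,0,-2,-0.3],[0,0,0,0,0,-4,-0.3]]]}}

```text
time_s: 34.35
position: [0.5754, 0.0491, 0.206]
tcp_rot: [[0.996, 0.088, -0.008], [0.088, -0.996, 0.001], [-0.008, -0.001, -1.0]]
force: [0.6, -0.4, 0.7]
opening: 0.347
```

Emit:
{"method": "send_rows", "body": {"moves": [[[0,0,0,-2.5,0,-4,-0.3],[0,0,0,-2.5,0,0,-0.3],[0,0,0,-2.5,0,0,-0.3],[0,0,0,0,0,0,-0.3],[0,0,0,0,0,0,-0.3]]]}}

```text
time_s: 34.85
position: [0.5035, 0.0423, 0.2488]
tcp_rot: [[0.996, 0.088, 0.002], [0.088, -0.996, -0.0], [0.002, 0.0, -1.0]]
force: [0.8, 0.5, 1.0]
opening: 0.348
```

```bash
python3 - <<'E'
from h import *
s=st();im=capture('wrist');cv2.imwrite('pics/w12.png',im)
print(project('wrist',[[.541,.0448,.118],[.541,.0448,.11]]).round(1), [(np.round(d['location'],4),d['p']) for d in spot_in('wrist','tab_red')[:2]])
x=project('wrist',[.541,.0448,.114])[0].astype(int)
cv2.imwrite('pics/w12c.png',cv2.resize(im[x[1]-50:x[1]+40,x[0]-60:x[0]+60],None,fx=6,fy=6,interpolation=cv2.INTER_CUBIC));print(x)
E
```

```text
t 34.85 pos [0.5035 0.0423 0.2488] F [0.8 0.5 1. ] op 0.348
[[321.4 156.4]
 [321.4 155.3]] [(array([0.5786, 0.0497, 0.1184]), 0.92), (array([ 0.5008, -0.3675,  0.0589]), 0.57)]
[321 156]
```

View pics/w12c.png

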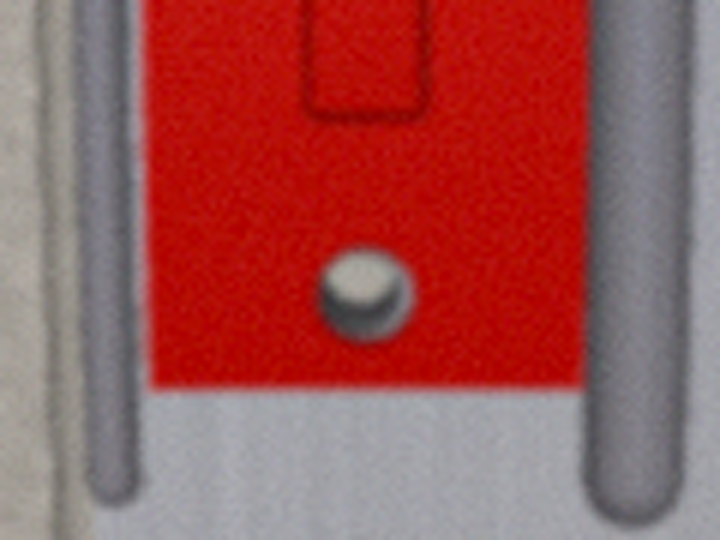

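Emit:
{"method": "send_rows", "body": {"moves": [[[0,0,-7.5,0,0,0,-0.3],[0,0,-7.5,0,0,0,-0.3],[0,0,-7.5,0,0,0,-0.3],[0,0,-7.5,0,0,0,-0.3],[0,0,-7.5,0,0,0,-0.3]]]}}

```text
time_s: 35.45
position: [0.5045, 0.0423, 0.248]
tcp_rot: [[0.733, 0.68, 0.0], [0.68, -0.733, -0.0], [0.0, 0.0, -1.0]]
force: [0.3, -0.2, -0.7]
opening: 0.348
```

Emit:
{"method": "send_rows", "body": {"moves": [[[0,0,-7.4,0,0,0,-0.3],[0,0,0,-3.6,2.98,0,-0.3],[0,0,0,-3.6,2.98,0,-0.3],[0,0,0,-3.6,2.98,0,-0.3],[0,0,0,-3.6,2.98,0,-0.3]]]}}

```text
time_s: 35.95
position: [0.5029, -0.1466, 0.2481]
tcp_rot: [[0.643, 0.766, 0.001], [0.766, -0.643, -0.0], [0.0, 0.001, -1.0]]
force: [0.6, 0.2, 0.3]
opening: 0.35
```

Emit:
{"method": "send_rows", "body": {"moves": [[[0,0,0,-3.6,2.98,0,-0.3],[0,0,0,-3.6,2.98,0,-0.3],[0,0,0,-3.6,2.98,0,-0.3],[0,0,0,-3.6,2.98,0,-0.3],[0,0,0,0,0,4,-0.3]]]}}

```text
time_s: 36.45
position: [0.5052, -0.3427, 0.2127]
tcp_rot: [[0.647, 0.762, 0.013], [0.762, -0.647, -0.015], [-0.003, 0.02, -1.0]]
force: [0.3, 0.3, -0.4]
opening: 0.351
```

Emit:
{"method": "send_rows", "body": {"moves": [[[0,0,0,0,0,4,-0.3],[0,0,0,0,0,4,-0.3],[0,0,0,0,0,0,-0.3],[0,0,0,0,0,0,-0.3],[0,0,0,0,0,0,-0.3]]]}}

```text
time_s: 36.95
position: [0.5022, -0.3328, 0.1303]
tcp_rot: [[0.643, 0.766, 0.003], [0.766, -0.643, -0.003], [-0.0, 0.004, -1.0]]
force: [0.8, -0.7, 1.1]
opening: 0.35
```

```bash
python3 - <<'E'
from h import *
s=st();im=capture('wrist');cv2.imwrite('pics/w13.png',im)
for b in blobs(im,amin=60): print(b,unproj('wrist',[b[1]],.065).round(4))
plan([.501,-.331,.053],50)
E
```

```text
t 36.95 pos [ 0.5022 -0.3328  0.1303] F [ 0.8 -0.7  1.1] op 0.35
([350, 164, 21, 24, 384], [359.7, 175.7]) [[ 0.5444 -0.3283  0.065 ]]
([307, 200, 20, 27, 421], [316.5, 213.7]) [[ 0.5    -0.3304  0.065 ]]
([384, 204, 24, 28, 433], [395.2, 217.6]) [[ 0.5457 -0.3733  0.065 ]]
([341, 238, 9, 28, 182], [345.0, 251.3]) [[ 0.4968 -0.37    0.065 ]]
([248, 263, 9, 47, 252], [252.0, 287.1]) [[ 0.4126 -0.3459  0.065 ]]
([387, 263, 9, 47, 227], [391.4, 287.4]) [[ 0.5058 -0.425   0.065 ]]
([196, 312, 293, 25, 3018], [352.0, 326.8]) [[ 0.4528 -0.437   0.065 ]]
([0, 331, 52, 69, 1045], [22.0, 373.2]) [[-0.1687 -0.2146  0.065 ]]
rotvec [ 0.29  0.02 -0.02]
yaw0 50.0 dz -0.0 j6 -4.1 shift cm [ 0.06 -0.2   7.77]
```

Pin is at (.500, −.330), matching; descend and grasp.

Emit:
{"method": "send_rows", "body": {"moves": [[[0,0,0,0.05,-0.2,2,-0.3],[0,0,0,0,0,2,-0.3],[0,0,0,0,0,2,-0.3],[0,0,0,0,0,1.7,-0.3],[0,0,0,0,0,0,-0.3]]]}}

```text
time_s: 37.5
position: [0.4993, -0.3296, 0.0514]
tcp_rot: [[0.643, 0.766, -0.0], [0.766, -0.643, 0.0], [-0.0, -0.0, -1.0]]
force: [-0.1, 0.7, 0.2]
opening: 0.347
```

Emit:
{"method": "send_rows", "body": {"moves": [[[0,0,0,0,0,0,-1],[0,0,0,0,0,0,-1],[0,0,0,0,0,0,-1],[0,0,0,0,0,0,-1],[0,0,0,0,0,0,-1]]]}}

```text
time_s: 38.0
position: [0.4999, -0.3303, 0.0528]
tcp_rot: [[0.643, 0.766, 0.002], [0.766, -0.643, -0.002], [-0.0, 0.002, -1.0]]
force: [-0.9, 0.9, 6.0]
opening: 0.155
```

Emit:
{"method": "send_rows", "body": {"moves": [[[0,0,0,0,0,-2,-1],[0,0,0,0,0,-4.5,-1],[0,0,0,0,0,-5,-1],[0,0,0,0,0,-5,-1],[0,0,0,0,0,-4.5,-1]]]}}

```text
time_s: 38.5
position: [0.4992, -0.3297, 0.264]
tcp_rot: [[0.643, 0.766, 0.001], [0.766, -0.643, -0.001], [-0.0, 0.001, -1.0]]
force: [0.1, -0.8, -0.1]
opening: 0.151
```

```bash
python3 - <<'E'
from h import *
s=st();plan([.541,.0448,.26],50)
E
```

```text
t 38.5 pos [ 0.4992 -0.3297  0.264 ] F [ 0.1 -0.8 -0.1] op 0.151
rotvec [ 0.08  0.   -0.04]
yaw0 50.0 dz -0.0 j6 -4.1 shift cm [ 31.38 -20.87   0.4 ]
```

Emit:
{"method": "send_rows", "body": {"moves": [[[0,0,0,3.92,-2.61,0,-1],[0,0,0,3.92,-2.61,0,-1],[0,0,0,3.92,-2.61,0,-1],[0,0,0,3.92,-2.61,0,-1],[0,0,0,3.92,-2.61,0,-1]]]}}

```text
time_s: 39.0
position: [0.5251, -0.0939, 0.2615]
tcp_rot: [[0.644, 0.765, 0.0], [0.765, -0.644, -0.0], [0.0, 0.0, -1.0]]
force: [-0.8, 0.8, -0.8]
opening: 0.15
```

Emit:
{"method": "send_rows", "body": {"moves": [[[0,0,0,3.92,-2.61,0,-1],[0,0,0,3.92,-2.61,0,-1],[0,0,0,3.92,-2.61,0,-1],[0,0,0,0,0,0,-1],[0,0,0,0,0,3,-1]]]}}

```text
time_s: 39.5
position: [0.5443, 0.0458, 0.2347]
tcp_rot: [[0.64, 0.768, 0.01], [0.768, -0.64, -0.002], [0.005, 0.009, -1.0]]
force: [0.0, 0.2, -0.8]
opening: 0.148
```

Emit:
{"method": "send_rows", "body": {"moves": [[[0,0,0,0,0,2,-1],[0,0,0,0,0,2,-1],[0,0,0,0,0,0,-1],[0,0,0,0,0,0,-1],[0,0,0,0,0,0,-1]]]}}

```text
time_s: 40.0
position: [0.542, 0.0441, 0.1925]
tcp_rot: [[0.644, 0.765, 0.002], [0.765, -0.644, -0.0], [0.001, 0.002, -1.0]]
force: [-0.7, 0.1, -0.3]
opening: 0.15
```

```bash
python3 - <<'E'
from h import *
s=st();im=capture('wrist');cv2.imwrite('pics/w14.png',im)
p=np.array(s['position']);R=np.array(s['tcp_rot'])
print('nose',project('wrist',p+R@[0,0,.0468]).round(1),'hole',project('wrist',[.541,.0448,.118]).round(1))
plan([.541,.0448,.165],50)
cv2.imwrite('pics/w14c.png',cv2.resize(im[150:300,240:400],None,fx=4,fy=4,interpolation=cv2.INTER_CUBIC))
E
```

```text
t 40.0 pos [0.542  0.0441 0.1925] F [-0.7  0.1 -0.3] op 0.15
nose [[321.1 222.7]] hole [[319.5 211.1]]
rotvec [ 0.13 -0.08 -0.06]
yaw0 49.9 dz -0.1 j6 33.0 shift cm [-0.02 -0.12  2.76]
```

View pics/w14c.png

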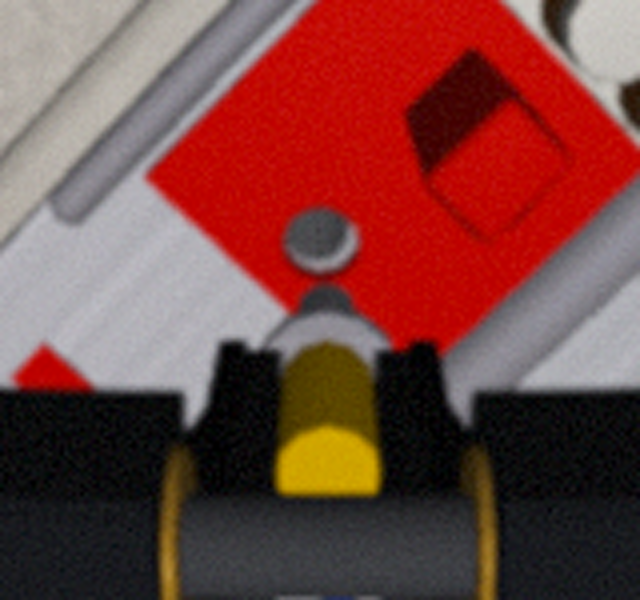

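Emit:
{"method": "send_rows", "body": {"moves": [[[0,0,0,0.12,-0.1,1,-1],[0,0,0,0,0,1.2,-1],[0,0,0,0,0,0,-1],[0,0,0,0,0,0,-1],[0,0,0,0,0,0,-1]]]}}

```text
time_s: 40.55
position: [0.5413, 0.0462, 0.1693]
tcp_rot: [[0.643, 0.766, 0.0], [0.766, -0.643, 0.0], [0.0, 0.0, -1.0]]
force: [-0.5, 0.4, -0.2]
opening: 0.152
```

Emit:
{"method": "send_rows", "body": {"moves": [[[0,0,0,0,0,0.4,-1],[0,0,0,0,0,0.4,-1],[0,0,0,0,0,0.4,-1],[0,0,0,0,0,0,-1],[0,0,0,0,0,0,-1]]]}}

```text
time_s: 41.05
position: [0.541, 0.0462, 0.1571]
tcp_rot: [[0.643, 0.766, -0.0], [0.766, -0.643, 0.0], [-0.0, -0.0, -1.0]]
force: [-0.1, -0.7, 0.3]
opening: 0.152
```

Emit:
{"method": "send_rows", "body": {"moves": [[[0,0,0,0,0,0.3,-1],[0,0,0,0,0,0.3,-1],[0,0,0,0,0,0,-1],[0,0,0,0,0,0,-1],[0,0,0,0,0,0,-1]]]}}

```text
time_s: 41.55
position: [0.5412, 0.0462, 0.1514]
tcp_rot: [[0.643, 0.766, 0.0], [0.766, -0.643, -0.0], [0.0, 0.0, -1.0]]
force: [0.1, -0.3, -0.2]
opening: 0.155
```

Emit:
{"method": "send_rows", "body": {"moves": [[[0,0,0,0,0,0.4,-1],[0,0,0,0,0,0.4,-1],[0,0,0,0,0,0.4,-1],[0,0,0,0,0,0,-1],[0,0,0,0,0,0,-1]]]}}

```text
time_s: 42.05
position: [0.541, 0.0462, 0.139]
tcp_rot: [[0.643, 0.766, -0.001], [0.766, -0.643, 0.0], [-0.0, -0.0, -1.0]]
force: [-0.7, -0.3, -0.0]
opening: 0.155
```

Emit:
{"method": "send_rows", "body": {"moves": [[[0,0,0,0,0,0.4,-1],[0,0,0,0,0,0.4,-1],[0,0,0,0,0,0.1,-1],[0,0,0,0,0,0,-1],[0,0,0,0,0,0,-1]]]}}

```text
time_s: 42.55
position: [0.5412, 0.0462, 0.1307]
tcp_rot: [[0.643, 0.766, 0.0], [0.766, -0.643, -0.0], [0.0, 0.0, -1.0]]
force: [-1.4, -0.2, 5.6]
opening: 0.15
```

Emit:
{"method": "send_rows", "body": {"moves": [[[0,0,0,0,0,0.1,-1],[0,0,0,0,0,0,-1],[0,0,0,0,0,-0.1,-0.4],[0,0,0,0,0,0,-0.4],[0,0,0,0,0,0,-0.4]]]}}

```text
time_s: 43.05
position: [0.541, 0.0462, 0.1299]
tcp_rot: [[0.643, 0.766, -0.0], [0.766, -0.643, 0.0], [-0.0, -0.0, -1.0]]
force: [-0.4, -0.4, -0.4]
opening: 0.283
```

Emit:
{"method": "send_rows", "body": {"moves": [[[0,0,0,0,0,-2,-0.4],[0,0,0,0,0,-3.5,-0.4],[0,0,0,0,0,-4,-0.4],[0,0,0,0,0,-4,-0.4],[0,0,8.4,0,0,0,0.2]]]}}

```text
time_s: 43.55
position: [0.5448, 0.0459, 0.2708]
tcp_rot: [[0.75, 0.661, 0.012], [0.661, -0.751, -0.001], [0.008, 0.009, -1.0]]
force: [0.2, 0.3, -0.1]
opening: 0.339
```

Emit:
{"method": "send_rows", "body": {"moves": [[[0,0,8.4,0,0,0,0.2],[0,0,8.4,0,0,0,0.2],[0,0,8.4,0,0,0,0.2],[0,0,8.4,0,0,0,0.2],[0,0,0,-1.25,-4.56,0,0.2]]]}}

```text
time_s: 44.05
position: [0.5255, 0.0863, 0.2649]
tcp_rot: [[0.992, 0.13, 0.003], [0.13, -0.992, -0.002], [0.003, 0.002, -1.0]]
force: [-0.1, 0.7, 0.3]
opening: 0.591
```

Emit:
{"method": "send_rows", "body": {"moves": [[[0,0,0,-1.25,-4.56,0,0.2],[0,0,0,-1.25,-4.56,0,0.2],[0,0,0,-1.25,-4.56,0,0.2],[0,0,0,-1.25,-4.56,0,0.2],[0,0,0,-1.25,-4.56,0,0.2]]]}}

```text
time_s: 44.55
position: [0.4279, 0.3083, 0.2649]
tcp_rot: [[0.99, 0.138, -0.0], [0.138, -0.99, -0.0], [-0.001, 0.0, -1.0]]
force: [1.3, 0.1, -0.4]
opening: 0.599
```

Emit:
{"method": "send_rows", "body": {"moves": [[[0,0,0,-1.25,-4.56,0,0.2],[0,0,0,0,0,0,0.2],[0,0,0,0,0,0,0.2],[0,0,0,0,0,0,0.2],[0,0,0,0,0,0,0.2]]]}}

```text
time_s: 45.05
position: [0.411, 0.3489, 0.2651]
tcp_rot: [[0.991, 0.136, -0.0], [0.136, -0.991, -0.001], [-0.0, 0.0, -1.0]]
force: [0.4, -0.3, -0.2]
opening: 0.606
```

```bash
python3 - <<'E'
from h import *
s=st();im=capture('wrist');cv2.imwrite('pics/w15.png',im)
k,b,l=carrier(im,'green');print(b[:5])
print([(np.round(d['location'],4),d['p']) for d in spot_in('wrist','carrier_green')[:2]])
ids=[x[3] for x in b if x[2][0]>200 and x[2][0]<440 and x[2][1]<260]
m=cv2.morphologyEx(np.isin(l,ids).astype(np.uint8),cv2.MORPH_CLOSE,np.ones((25,5)))
c=max(cv2.findContours(m,cv2.RETR_EXTERNAL,cv2.CHAIN_APPROX_NONE)[0],key=cv2.contourArea)[:,0]
w=unproj('wrist',c,.008)[:,:2]; r=cv2.minAreaRect((w*1000).astype(np.float32));print(r,cv2.boxPoints(r).round(1).tolist())
# pin seated?
cv2.imwrite('pics/w15c.png',im)
E
```

```text
t 45.05 pos [0.411  0.3489 0.2651] F [ 0.4 -0.3 -0.2] op 0.606
[(2387, [288, 142, 50, 53], [312.9, 167.7], 3), (1078, [286, 106, 52, 23], [311.4, 116.6], 2), (211, [632, 34, 8, 31], [635.8, 48.1], 1)]
[(array([0.4437, 0.3664, 0.0044]), 0.85)]
((436.0179138183594, 364.38250732421875), (122.04199981689453, 68.12445068359375), 9.106630325317383) [[370.3999938964844, 388.3999938964844], [381.20001220703125, 321.1000061035156], [501.70001220703125, 340.3999938964844], [490.8999938964844, 407.70001220703125]]
```

View pics/w15c.png

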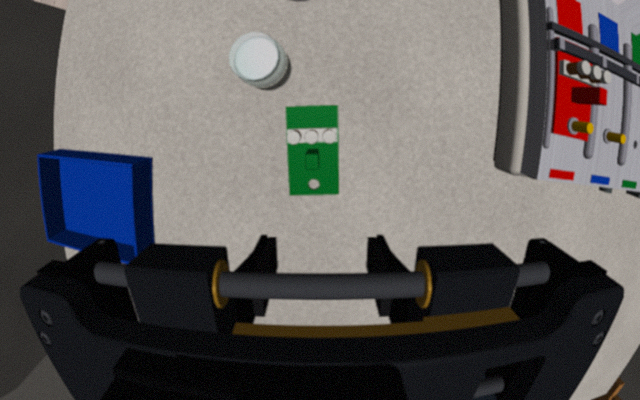

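```bash
python3 - <<'E'
from h import *
plan([.4303,.3635,.036],9.1)
E
```

```text
rotvec [ 0.01  0.01 -1.28]
yaw0 7.8 dz -1.3 j6 110.6 shift cm [ 2.13 -1.13 22.93]
```

Emit:
{"method": "send_rows", "body": {"moves": [[[0,0,-1.3,0,0,0,0.2],[0,0,0,2.13,-1.13,4,0.2],[0,0,0,0,0,4.5,0.2],[0,0,0,0,0,4.5,0.2],[0,0,0,0,0,4.5,0.2]]]}}

```text
time_s: 45.65
position: [0.4302, 0.3645, 0.0891]
tcp_rot: [[0.987, 0.161, 0.001], [0.161, -0.987, 0.001], [0.001, -0.001, -1.0]]
force: [0.2, 1.0, 0.7]
opening: 0.598
```

Emit:
{"method": "send_rows", "body": {"moves": [[[0,0,0,0,0,3.5,0.2],[0,0,0,0,0,1.8,0.2],[0,0,0,0,0,0,0.2],[0,0,0,0,0,0,0.2],[0,0,0,0,0,0,-1]]]}}

```text
time_s: 46.15
position: [0.4308, 0.3653, 0.0387]
tcp_rot: [[0.987, 0.161, 0.003], [0.161, -0.987, 0.001], [0.003, -0.001, -1.0]]
force: [0.1, -0.4, 0.5]
opening: 0.565
```

Emit:
{"method": "send_rows", "body": {"moves": [[[0,0,0,0,0,0,-1],[0,0,0,0,0,0,-1],[0,0,0,0,0,0,-1],[0,0,0,0,0,0,-1],[0,0,0,0,0,0,-1]]]}}

```text
time_s: 46.65
position: [0.4295, 0.3647, 0.0376]
tcp_rot: [[0.987, 0.161, 0.0], [0.161, -0.987, -0.0], [0.0, 0.0, -1.0]]
force: [-0.5, -2.3, 3.3]
opening: 0.184
```

Emit:
{"method": "send_rows", "body": {"moves": [[[0,0,0,0,0,-1,-1],[0,0,0,0,0,-3.5,-1],[0,0,0,0,0,-4.5,-1],[0,0,0,0,0,-4.5,-1],[0,0,0,0,0,-4.5,-1]]]}}

```text
time_s: 47.15
position: [0.4286, 0.3645, 0.219]
tcp_rot: [[0.987, 0.161, -0.001], [0.161, -0.987, -0.0], [-0.001, 0.0, -1.0]]
force: [0.4, 0.3, -2.4]
opening: 0.182
```

```bash
python3 - <<'E'
from h import *
s=st();plan([.566,-.1332,.25],5.2)
E
```

```text
t 47.15 pos [0.4286 0.3645 0.219 ] F [ 0.4  0.3 -2.4] op 0.182
rotvec [0.01 0.08 4.06]
yaw0 9.3 dz 4.1 j6 109.7 shift cm [ 9.17 50.81 -3.1 ]
```

Emit:
{"method": "send_rows", "body": {"moves": [[[0,0,4.1,0,0,-3.1,-1],[0,0,0,0.835,4.62,0,-1],[0,0,0,0.835,4.62,0,-1],[0,0,0,0.835,4.62,0,-1],[0,0,0,0.835,4.62,0,-1]]]}}

```text
time_s: 47.65
position: [0.4788, 0.1823, 0.2486]
tcp_rot: [[0.996, 0.091, -0.0], [0.091, -0.996, 0.0], [-0.0, -0.0, -1.0]]
force: [0.4, -0.1, -2.3]
opening: 0.18
```

Emit:
{"method": "send_rows", "body": {"moves": [[[0,0,0,0.835,4.62,0,-1],[0,0,0,0.835,4.62,0,-1],[0,0,0,0.835,4.62,0,-1],[0,0,0,0.835,4.62,0,-1],[0,0,0,0.835,4.62,0,-1]]]}}

```text
time_s: 48.15
position: [0.5413, -0.0442, 0.2484]
tcp_rot: [[0.996, 0.09, -0.001], [0.09, -0.996, 0.001], [-0.001, -0.001, -1.0]]
force: [1.2, 1.0, -2.7]
opening: 0.181
```

Emit:
{"method": "send_rows", "body": {"moves": [[[0,0,0,0.835,4.62,0,-1],[0,0,0,0.835,4.62,0,-1],[0,0,0,0,0,0,-1],[0,0,0,0,0,3,-1],[0,0,0,0,0,3,-1]]]}}

```text
time_s: 48.65
position: [0.5668, -0.1334, 0.1885]
tcp_rot: [[0.996, 0.089, 0.002], [0.089, -0.996, -0.0], [0.002, 0.001, -1.0]]
force: [1.1, 0.2, -2.5]
opening: 0.181
```

Emit:
{"method": "send_rows", "body": {"moves": [[[0,0,0,0,0,0,-1],[0,0,0,0,0,0,-1],[0,0,0,0,0,0,-1],[0,0,0,0,0,0,-1],[0,0,0,0,0,0,-1]]]}}

```text
time_s: 49.15
position: [0.5674, -0.1332, 0.1897]
tcp_rot: [[0.996, 0.09, 0.002], [0.09, -0.996, -0.001], [0.002, 0.001, -1.0]]
force: [0.1, 0.2, -3.0]
opening: 0.182
```

```bash
python3 - <<'E'
from h import *
s=st();plan([.566,-.1329,.175],5.2);im=capture('wrist');cv2.imwrite('pics/w16.png',im)
k,b,l=carrier(im,'green');print(b)
cv2.imwrite('pics/w16c.png',cv2.resize(im[60:330,180:500],None,fx=2.2,fy=2.2,interpolation=cv2.INTER_CUBIC))
E
```

```text
t 49.15 pos [ 0.5674 -0.1332  0.1897] F [ 0.1  0.2 -3. ] op 0.182
rotvec [ 0.07 -0.13 -0.02]
yaw0 5.2 dz -0.0 j6 60.6 shift cm [-0.13 -0.04  1.47]
[(5416, [266, 129, 113, 51], [321.8, 153.0], 2), (3719, [287, 0, 64, 60], [318.5, 29.5], 1), (3407, [270, 211, 104, 64], [321.6, 240.2], 3)]
```

View pics/w16c.png

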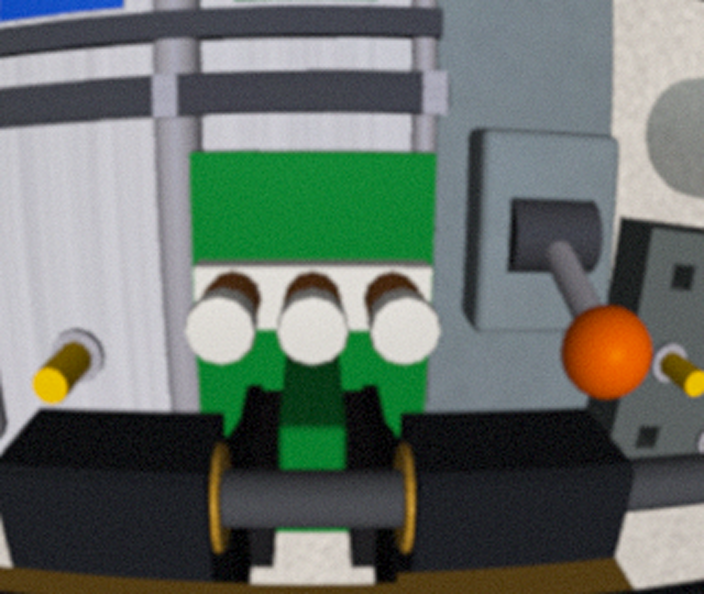

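```bash
python3 - <<'E'
from h import *
s=st()
f=lambda a:np.array(a)/2.2+[180,60]
u=np.array([.9959,.0906]);v=np.array([-.0906,.9959]);H=np.array([.557,-.1337])
t=unproj('wrist',f([[191,153],[435,153]]),s['position'][2]-.0376+.008)[:,:2]
r=unproj('wrist',f([[202,140],[414,140]]),.118)[:,:2]
for n,q in(('toe',t),('rail',r),('tcp',[s['position'][:2]])):print(n,[((np.array(p)-H)@u*1000).round(1) for p in q],[((np.array(p)-H)@v*1000).round(1) for p in q])
for z in(.17,.18,.185,.19,.2): 
    k=unproj('wrist',f([[607,352]]),z)[0];print(z,k.round(4),'shaker xy',((k[:2]-H)@u*1000-70).round(1),((k[:2]-H)@v*1000-90).round(1))
E
```

```text
t 49.2 pos [ 0.5672 -0.1332  0.1895] F [ 0.2 -0.4 -1.4] op 0.185
toe [np.float64(78.2), np.float64(78.3)] [np.float64(32.8), np.float64(-36.3)]
rail [np.float64(80.7), np.float64(80.6)] [np.float64(36.2), np.float64(-36.5)]
tcp [np.float64(10.2)] [np.float64(-0.4)]
0.17 [ 0.5869 -0.2224  0.17  ] shaker xy -48.3 -181.0
0.18 [ 0.59   -0.2172  0.18  ] shaker xy -44.7 -176.1
0.185 [ 0.5916 -0.2146  0.185 ] shaker xy -42.9 -173.7
0.19 [ 0.5932 -0.2119  0.19  ] shaker xy -41.1 -171.2
0.2 [ 0.5963 -0.2067  0.2   ] shaker xy -37.5 -166.3
```

Emit:
{"method": "send_rows", "body": {"moves": [[[0,0,0,0,-0.08,1,-1],[0,0,0,0,0,1.1,-1],[0,0,0,0,0,1,-1],[0,0,0,0,0,0,-1],[0,0,0,0,0,0,-1]]]}}

```text
time_s: 49.7
position: [0.5662, -0.1322, 0.1564]
tcp_rot: [[0.996, 0.09, -0.002], [0.09, -0.996, 0.001], [-0.001, -0.001, -1.0]]
force: [0.7, 0.1, -2.8]
opening: 0.18
```

Emit:
{"method": "send_rows", "body": {"moves": [[[0,0,0,0,0,0.25,-1],[0,0,0,0,0,0.2,-1],[0,0,0,0,0,0.1,-1],[0,0,0,0,0,0,-1],[0,0,0,0,0,0,-1]]]}}

```text
time_s: 50.2
position: [0.5666, -0.1323, 0.1519]
tcp_rot: [[0.996, 0.09, 0.0], [0.09, -0.996, -0.0], [0.0, 0.0, -1.0]]
force: [0.7, -0.2, -2.4]
opening: 0.181
```

Emit:
{"method": "send_rows", "body": {"moves": [[[0,0,0,0,0,0.15,-1],[0,0,0,0,0,0,-1],[0,0,0,0.3,0,0,-1],[0,0,0,0.3,0,0,-1],[0,0,0,0,0,0,-1]]]}}

```text
time_s: 50.7
position: [0.5733, -0.1319, 0.1504]
tcp_rot: [[0.996, 0.09, 0.001], [0.09, -0.996, -0.0], [0.001, 0.0, -1.0]]
force: [-0.1, -0.6, -1.5]
opening: 0.178
```

Emit:
{"method": "send_rows", "body": {"moves": [[[0,0,0,0.4,0,0,-1],[0,0,0,0.4,0,0,-1],[0,0,0,0.4,0,0,-1],[0,0,0,0,0,0,-1],[0,0,0,0,0,0,-1]]]}}

```text
time_s: 51.2
position: [0.5845, -0.1306, 0.1502]
tcp_rot: [[0.996, 0.09, -0.0], [0.09, -0.996, 0.0], [-0.0, -0.0, -1.0]]
force: [0.9, 0.2, -2.6]
opening: 0.183
```

Emit:
{"method": "send_rows", "body": {"moves": [[[0,0,0,0.4,0,0,-1],[0,0,0,0.4,0,0,-1],[0,0,0,0.3,0,0,-1],[0,0,0,0,0,0,-1],[0,0,0,0,0,0,-1]]]}}

```text
time_s: 51.7
position: [0.5955, -0.1296, 0.1502]
tcp_rot: [[0.996, 0.09, -0.0], [0.09, -0.996, 0.0], [-0.0, -0.0, -1.0]]
force: [-0.2, 1.1, -3.0]
opening: 0.184
```

Emit:
{"method": "send_rows", "body": {"moves": [[[0,0,0,0.25,0,0,-1],[0,0,0,0.2,0,0,-1],[0,0,0,0,0,0,-1],[0,0,0,0,0,0,-1],[0,0,0,0,0,0,-1]]]}}

```text
time_s: 52.2
position: [0.5999, -0.1293, 0.1503]
tcp_rot: [[0.996, 0.09, -0.0], [0.09, -0.996, 0.0], [-0.0, -0.0, -1.0]]
force: [-0.9, -0.2, -2.0]
opening: 0.184
```

Emit:
{"method": "send_rows", "body": {"moves": [[[0,0,0,0.15,0,0,-1],[0,0,0,0,0,0,-1],[0,0,0,0,0,0,-1],[0,0,0,0,0,0,-1],[0,0,0,0,0,0,-1]]]}}

```text
time_s: 52.7
position: [0.6014, -0.1291, 0.1503]
tcp_rot: [[0.996, 0.09, -0.0], [0.09, -0.996, 0.0], [-0.0, -0.0, -1.0]]
force: [0.1, -0.5, -2.6]
opening: 0.183
```

Emit:
{"method": "send_rows", "body": {"moves": [[[0,0,0,0.15,0,0,-1],[0,0,0,0,0,0,-1],[0,0,0,0,0,0,-1],[0,0,0,0,0,0,-1],[0,0,0,0,0,0,-1]]]}}

```text
time_s: 53.2
position: [0.6029, -0.129, 0.1503]
tcp_rot: [[0.996, 0.09, -0.0], [0.09, -0.996, 0.0], [-0.0, -0.0, -1.0]]
force: [0.3, 0.7, -2.1]
opening: 0.183
```

Emit:
{"method": "send_rows", "body": {"moves": [[[0,0,0,0.15,0,0,-1],[0,0,0,0,0,0,-1],[0,0,0,0,0,0,-1],[0,0,0,0,0,0,-1],[0,0,0,0,0,0,-1]]]}}

```text
time_s: 53.7
position: [0.6044, -0.1289, 0.1503]
tcp_rot: [[0.996, 0.09, -0.0], [0.09, -0.996, 0.0], [-0.0, -0.0, -1.0]]
force: [0.1, 0.1, -2.2]
opening: 0.183
```

Emit:
{"method": "send_rows", "body": {"moves": [[[0,0,0,0.15,0,0,-1],[0,0,0,0,0,0,-1],[0,0,0,0,0,0,-1],[0,0,0,0,0,0,-1],[0,0,0,0,0,0,-1]]]}}

```text
time_s: 54.2
position: [0.6053, -0.1288, 0.1502]
tcp_rot: [[0.996, 0.09, -0.001], [0.09, -0.996, 0.0], [-0.001, -0.0, -1.0]]
force: [-3.7, -1.7, -0.1]
opening: 0.181
```

Emit:
{"method": "send_rows", "body": {"moves": [[[0,0,0,0.15,0,0,-1],[0,0,0,0,0,0,-1],[0,0,0,0,0,0,-1],[0,0,0,0,0,0,-1],[0,0,0,0,0,0,-1]]]}}

```text
time_s: 54.7
position: [0.6055, -0.1288, 0.1501]
tcp_rot: [[0.996, 0.091, -0.004], [0.091, -0.996, -0.0], [-0.004, -0.0, -1.0]]
force: [-5.9, -1.8, 1.1]
opening: 0.183
```

Emit:
{"method": "send_rows", "body": {"moves": [[[0,0,0,0.1,0,0,-1],[0,0,0,0,0,0,-1],[0,0,0,0,0,0,-1],[0,0,0,0,0,0,-1],[0,0,0,0,0,0,-1]]]}}

```text
time_s: 55.2
position: [0.6056, -0.1287, 0.15]
tcp_rot: [[0.996, 0.091, -0.007], [0.091, -0.996, -0.0], [-0.007, -0.001, -1.0]]
force: [-8.3, -1.8, 1.4]
opening: 0.183
```

Emit:
{"method": "send_rows", "body": {"moves": [[[0,0,0,-0.35,0,0,-1],[0,0,0,-0.35,0,0,-1],[0,0,0,-0.3,0,0,-1],[0,0,0,0,0,0,-1],[0,0,0,0,0,0,-1]]]}}

```text
time_s: 55.7
position: [0.5989, -0.1294, 0.1505]
tcp_rot: [[0.996, 0.09, 0.001], [0.09, -0.996, -0.0], [0.001, 0.0, -1.0]]
force: [-0.0, 0.9, -2.1]
opening: 0.185
```

Emit:
{"method": "send_rows", "body": {"moves": [[[0,0,0,0,0,0.15,-1],[0,0,0,0,0,0,-1],[0,0,0,0,0,0,-1],[0,0,0,0,0,0,-1],[0,0,0,0,0,0,-1]]]}}

```text
time_s: 56.2
position: [0.5985, -0.1294, 0.1488]
tcp_rot: [[0.996, 0.09, 0.0], [0.09, -0.996, -0.0], [0.0, 0.0, -1.0]]
force: [-0.9, 0.8, -2.1]
opening: 0.183
```

Emit:
{"method": "send_rows", "body": {"moves": [[[0,0,0,0,0,0.1,-1],[0,0,0,0,0,0,-1],[0,0,0,0,0,0,-1],[0,0,0,0,0,0,-0.3],[0,0,0,0,0,0,-0.3]]]}}

```text
time_s: 56.7
position: [0.5989, -0.1296, 0.1483]
tcp_rot: [[0.996, 0.09, 0.001], [0.09, -0.996, -0.0], [0.001, 0.001, -1.0]]
force: [-0.3, -1.1, 0.1]
opening: 0.289
```

Emit:
{"method": "send_rows", "body": {"moves": [[[0,0,0,0,0,0,-0.3],[0,0,0,0,0,-2,-0.3],[0,0,0,0,0,-3,-0.3],[0,0,0,-2.5,0,-4,-0.3],[0,0,0,-2.5,0,-2,-0.3]]]}}

```text
time_s: 57.2
position: [0.5501, -0.1347, 0.2611]
tcp_rot: [[0.996, 0.091, 0.005], [0.091, -0.996, -0.003], [0.005, 0.003, -1.0]]
force: [0.6, 0.3, 0.1]
opening: 0.353
```

Emit:
{"method": "send_rows", "body": {"moves": [[[0,0,0,-2.5,0,0,-0.3],[0,0,0,-2,0,0,-0.3],[0,0,0,0,0,0,-0.3],[0,0,0,0,0,0,-0.3],[0,0,0,0,0,0,-0.3]]]}}

```text
time_s: 57.7
position: [0.505, -0.1382, 0.258]
tcp_rot: [[0.996, 0.09, 0.001], [0.09, -0.996, -0.0], [0.001, 0.001, -1.0]]
force: [0.3, -0.1, 0.3]
opening: 0.35
```

```bash
python3 - <<'E'
from h import *
s=st();im=capture('wrist');cv2.imwrite('pics/w17.png',im)
x=project('wrist',[.557,-.1337,.118])[0];print(x);x=x.astype(int)
cr=im[x[1]-30:x[1]+30,x[0]-30:x[0]+30]
hsv=cv2.cvtColor(cr,cv2.COLOR_BGR2HSV);g=cv2.inRange(hsv,(45,90,30),(85,255,255))
n,l,st_,c=cv2.connectedComponentsWithStats(255-g,connectivity=4)
for i in range(1,n):
    if st_[i,4]>30: print(st_[i],c[i]+x-30,unproj('wrist',[c[i]+x-30],.118).round(4))
y=project('wrist',[.541,.0448,.118])[0].astype(int)
cv2.imwrite('pics/w17c.png',np.hstack([cv2.resize(im[y[1]-40:y[1]+30,y[0]-40:y[0]+40],None,fx=5,fy=6,interpolation=cv2.INTER_CUBIC),cv2.resize(im[x[1]-40:x[1]+30,x[0]-40:x[0]+40],None,fx=5,fy=6,interpolation=cv2.INTER_CUBIC)]))
plan([.4985,-.3735,s['position'][2]],140);plan([.501,-.377,.25],140)
for b in blobs(im,amin=60): print(b[1],unproj('wrist',[b[1]],.065).round(4))
E
```

```text
t 57.7 pos [ 0.505  -0.1382  0.258 ] F [ 0.3 -0.1  0.3] op 0.35
[320.97559541 139.4226739 ]
[ 24  22  15  16 192] [320.97395833 138.28645833] [[ 0.5581 -0.1336  0.118 ]]
[  0  45  60  15 900] [319.5 161. ] [[ 0.5356 -0.1342  0.118 ]]
rotvec [ 7.0000e-02 -0.0000e+00 -1.3482e+02]
yaw0 5.2 dz -134.8 j6 57.3 shift cm [-14.63 -18.44  -0.02]
rotvec [ 7.0000e-02 -0.0000e+00 -1.3482e+02]
yaw0 5.2 dz -134.8 j6 57.3 shift cm [-15.05 -18.55   0.78]
[24.8, 64.1] [[0.6698 0.3665 0.065 ]]
[226.5, 142.3] [[ 0.5414 -0.0228  0.065 ]]
[143.3, 147.7] [[0.5302 0.0942 0.065 ]]
[472.8, 164.5] [[ 0.5448 -0.3266  0.065 ]]
[501.1, 168.0] [[ 0.546  -0.3713  0.065 ]]
[494.3, 202.0] [[ 0.4995 -0.3715  0.065 ]]
[251.8, 287.2] [[ 0.3491 -0.0576  0.065 ]]
[391.2, 287.0] [[ 0.3667 -0.247   0.065 ]]
[351.5, 326.8] [[ 0.2943 -0.2018  0.065 ]]
```

View pics/w17c.png

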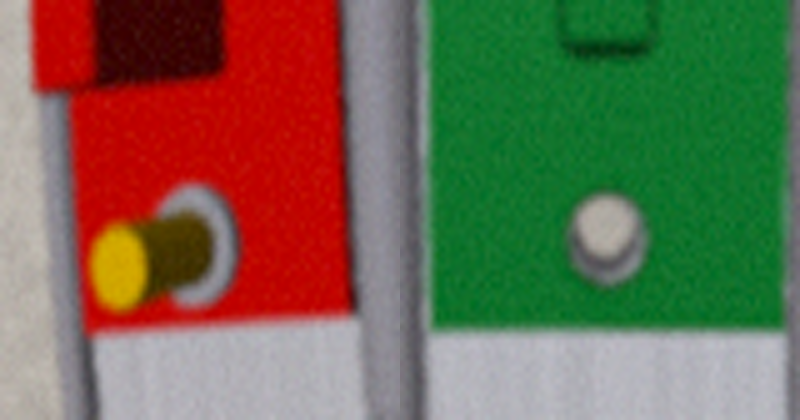

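Emit:
{"method": "send_rows", "body": {"moves": [[[0,0,-8.5,0,0,0,-0.3],[0,0,-8.5,0,0,0,-0.3],[0,0,-8.5,0,0,0,-0.3],[0,0,-8.5,0,0,0,-0.3],[0,0,-8.5,0,0,0,-0.3]]]}}

```text
time_s: 58.25
position: [0.5047, -0.138, 0.2575]
tcp_rot: [[0.669, 0.744, 0.0], [0.744, -0.669, 0.0], [0.0, 0.0, -1.0]]
force: [0.7, 0.1, -0.4]
opening: 0.351
```

Emit:
{"method": "send_rows", "body": {"moves": [[[0,0,-8.5,0,0,0,-0.3],[0,0,-8.5,0,0,0,-0.3],[0,0,-8.5,0,0,0,-0.3],[0,0,-8.5,0,0,0,-0.3],[0,0,-8.5,0,0,0,-0.3]]]}}

```text
time_s: 58.75
position: [0.5047, -0.138, 0.2575]
tcp_rot: [[-0.009, 1.0, 0.0], [1.0, 0.009, 0.0], [0.0, 0.0, -1.0]]
force: [0.3, -0.2, -0.1]
opening: 0.351
```

Emit:
{"method": "send_rows", "body": {"moves": [[[0,0,-8.5,0,0,0,-0.3],[0,0,-8.5,0,0,0,-0.3],[0,0,-8.5,0,0,0,-0.3],[0,0,-8.5,0,0,0,-0.3],[0,0,-8.5,0,0,0,-0.3]]]}}

```text
time_s: 59.25
position: [0.5048, -0.1379, 0.2575]
tcp_rot: [[-0.683, 0.731, 0.0], [0.731, 0.683, 0.0], [-0.0, 0.0, -1.0]]
force: [0.1, 0.5, 0.1]
opening: 0.349
```

Emit:
{"method": "send_rows", "body": {"moves": [[[0,0,-7.3,0,0,0,-0.3],[0,0,0,-2.95,-3.68,0,-0.3],[0,0,0,-2.95,-3.68,0,-0.3],[0,0,0,-2.95,-3.68,0,-0.3],[0,0,0,-2.95,-3.68,0,-0.3]]]}}

```text
time_s: 59.75
position: [0.5003, -0.3284, 0.2575]
tcp_rot: [[-0.766, 0.643, 0.0], [0.643, 0.766, 0.0], [-0.0, 0.0, -1.0]]
force: [1.2, 0.9, 0.5]
opening: 0.349
```

Emit:
{"method": "send_rows", "body": {"moves": [[[0,0,0,-2.95,-3.68,0,-0.3],[0,0,0,0,0,4,-0.3],[0,0,0,0,0,4,-0.3],[0,0,0,0,0,4,-0.3],[0,0,0,0,0,0,-0.3]]]}}

```text
time_s: 60.25
position: [0.4957, -0.3707, 0.1315]
tcp_rot: [[-0.765, 0.643, -0.009], [0.643, 0.766, 0.01], [0.013, 0.002, -1.0]]
force: [-1.0, 1.0, -0.6]
opening: 0.348
```

Emit:
{"method": "send_rows", "body": {"moves": [[[0,0,0,0,0,0,-0.3],[0,0,0,0,0,0,-0.3],[0,0,0,0,0,0,-0.3],[0,0,0,0,0,0,-0.3],[0,0,0,0,0,0,-0.3]]]}}

```text
time_s: 60.75
position: [0.4989, -0.3741, 0.1392]
tcp_rot: [[-0.766, 0.643, 0.002], [0.643, 0.766, -0.002], [-0.002, -0.0, -1.0]]
force: [-1.3, 0.3, 0.8]
opening: 0.353
```

```bash
python3 - <<'E'
from h import *
s=st();im=capture('wrist');cv2.imwrite('pics/w18.png',im)
for b in blobs(im,amin=60): print(b,unproj('wrist',[b[1]],.065).round(4))
plan([.5,-.3745,.053],140)
E
```

```text
t 60.75 pos [ 0.4989 -0.3741  0.1392] F [-1.3  0.3  0.8] op 0.353
([631, 37, 9, 14, 103], [635.6, 43.6]) [[0.5802 0.0375 0.065 ]]
([314, 197, 18, 27, 374], [322.7, 210.8]) [[ 0.4983 -0.3735  0.065 ]]
([389, 204, 24, 26, 395], [400.5, 216.6]) [[ 0.5436 -0.3276  0.065 ]]
([249, 264, 12, 47, 277], [252.7, 287.7]) [[ 0.514  -0.4696  0.065 ]]
([387, 266, 8, 45, 207], [391.3, 289.5]) [[ 0.5967 -0.3742  0.065 ]]
rotvec [-0.01  0.1  -0.03]
yaw0 140.0 dz -0.0 j6 -97.1 shift cm [-0.13  0.04  8.58]
```

Emit:
{"method": "send_rows", "body": {"moves": [[[0,0,0,-0.05,0,2.2,-0.3],[0,0,0,0,0,2.2,-0.3],[0,0,0,0,0,2.2,-0.3],[0,0,0,0,0,1.9,-0.3],[0,0,0,0,0,0,-0.3]]]}}

```text
time_s: 61.3
position: [0.4973, -0.3725, 0.0505]
tcp_rot: [[-0.766, 0.643, -0.004], [0.643, 0.766, 0.004], [0.006, 0.001, -1.0]]
force: [-0.6, -0.1, -0.5]
opening: 0.352
```

Emit:
{"method": "send_rows", "body": {"moves": [[[0,0,0,0,0,0,-1],[0,0,0,0,0,0,-1],[0,0,0,0,0,0,-1],[0,0,0,0,0,0,-1],[0,0,0,0,0,0,-1]]]}}

```text
time_s: 61.8
position: [0.4995, -0.3747, 0.0541]
tcp_rot: [[-0.766, 0.643, 0.002], [0.643, 0.766, -0.002], [-0.002, -0.0, -1.0]]
force: [-0.5, 0.4, 5.0]
opening: 0.152
```

Emit:
{"method": "send_rows", "body": {"moves": [[[0,0,0,0,0,-2,-1],[0,0,0,0,0,-4.5,-1],[0,0,0,0,0,-5,-1],[0,0,0,0,0,-5,-1],[0,0,0,0,0,-4.5,-1]]]}}

```text
time_s: 62.3
position: [0.4986, -0.3739, 0.2653]
tcp_rot: [[-0.766, 0.643, 0.001], [0.643, 0.766, -0.001], [-0.001, -0.0, -1.0]]
force: [0.4, -0.3, -0.8]
opening: 0.148
```

```bash
python3 - <<'E'
from h import *
s=st();plan([.557,-.1337,.26],140)
E
```

```text
t 62.3 pos [ 0.4986 -0.3739  0.2653] F [ 0.4 -0.3 -0.8] op 0.148
rotvec [-0.01  0.05 -0.04]
yaw0 140.0 dz -0.0 j6 -97.1 shift cm [10.97 22.15  0.53]
```

Emit:
{"method": "send_rows", "body": {"moves": [[[0,0,0,1.83,3.69,0,-1],[0,0,0,1.83,3.69,0,-1],[0,0,0,1.83,3.69,0,-1],[0,0,0,1.83,3.69,0,-1],[0,0,0,1.83,3.69,0,-1]]]}}

```text
time_s: 62.8
position: [0.5472, -0.1723, 0.2628]
tcp_rot: [[-0.765, 0.644, -0.0], [0.644, 0.765, 0.0], [0.0, -0.0, -1.0]]
force: [0.3, 0.2, 0.1]
opening: 0.151
```

Emit:
{"method": "send_rows", "body": {"moves": [[[0,0,0,1.83,3.69,0,-1],[0,0,0,0,0,0,-1],[0,0,0,0,0,3,-1],[0,0,0,0,0,2,-1],[0,0,0,0,0,2,-1]]]}}

```text
time_s: 63.3
position: [0.5567, -0.1342, 0.192]
tcp_rot: [[-0.766, 0.643, -0.0], [0.643, 0.766, -0.0], [0.0, -0.001, -1.0]]
force: [0.3, -0.1, -0.9]
opening: 0.145
```

Emit:
{"method": "send_rows", "body": {"moves": [[[0,0,0,0,0,0,-1],[0,0,0,0,0,0,-1],[0,0,0,0,0,0,-1],[0,0,0,0,0,0,-1],[0,0,0,0,0,0,-1]]]}}

```text
time_s: 63.8
position: [0.5576, -0.1342, 0.1938]
tcp_rot: [[-0.766, 0.643, 0.002], [0.643, 0.766, -0.001], [-0.002, 0.0, -1.0]]
force: [-1.1, -0.5, 0.4]
opening: 0.15
```

```bash
python3 - <<'E'
from h import *
s=st();im=capture('wrist');cv2.imwrite('pics/w19.png',im)
p=np.array(s['position']);R=np.array(s['tcp_rot'])
print('nose',project('wrist',p+R@[0,0,.048]).round(1),'hole',project('wrist',[[.557,-.1337,.118],[.557,-.1337,.11]]).round(1))
plan([.557,-.1337,.165],140)
cv2.imwrite('pics/w19c.png',cv2.resize(im[150:300,240:400],None,fx=4,fy=4,interpolation=cv2.INTER_CUBIC))
E
```

```text
t 63.8 pos [ 0.5576 -0.1342  0.1938] F [-1.1 -0.5  0.4] op 0.15
nose [[322.7 223.2]] hole [[322.5 210.2]
 [322.5 207.2]]
rotvec [ 0.02  0.08 -0.04]
yaw0 140.0 dz -0.0 j6 -74.6 shift cm [0.07 0.   2.86]
```

View pics/w19c.png

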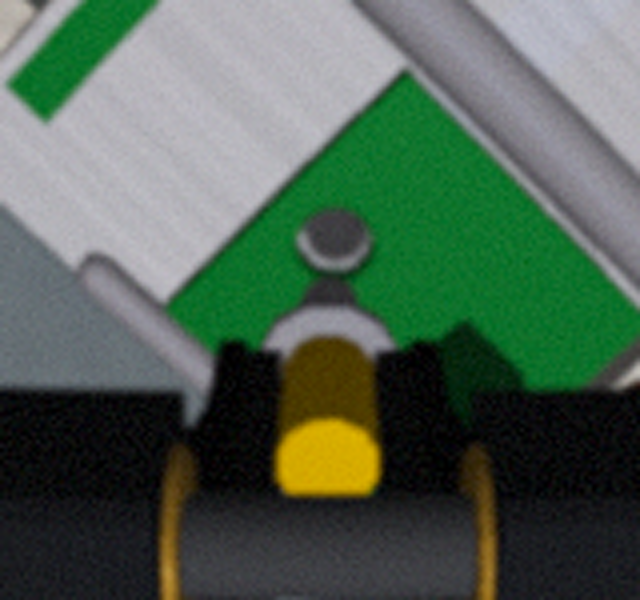

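Emit:
{"method": "send_rows", "body": {"moves": [[[0,0,0,-0.03,0.08,1,-1],[0,0,0,0,0,1.2,-1],[0,0,0,0,0,0,-1],[0,0,0,0,0,0,-1],[0,0,0,0,0,0,-1]]]}}

```text
time_s: 64.35
position: [0.558, -0.1335, 0.1707]
tcp_rot: [[-0.766, 0.643, -0.0], [0.643, 0.766, 0.0], [0.0, -0.0, -1.0]]
force: [0.3, 0.4, -0.2]
opening: 0.151
```

Emit:
{"method": "send_rows", "body": {"moves": [[[0,0,0,0,0,0.4,-1],[0,0,0,0,0,0.4,-1],[0,0,0,0,0,0.4,-1],[0,0,0,0,0,0,-1],[0,0,0,0,0,0,-1]]]}}

```text
time_s: 64.85
position: [0.5578, -0.1334, 0.1586]
tcp_rot: [[-0.766, 0.643, -0.0], [0.643, 0.766, 0.0], [0.0, -0.0, -1.0]]
force: [-0.4, -0.8, -0.9]
opening: 0.152
```

Emit:
{"method": "send_rows", "body": {"moves": [[[0,0,0,0,0,0.3,-1],[0,0,0,0,0,0.3,-1],[0,0,0,0,0,0,-1],[0,0,0,0,0,0,-1],[0,0,0,0,0,0,-1]]]}}

```text
time_s: 65.35
position: [0.558, -0.1335, 0.1529]
tcp_rot: [[-0.766, 0.643, 0.0], [0.643, 0.766, -0.0], [-0.0, 0.0, -1.0]]
force: [0.3, 1.3, 0.3]
opening: 0.149
```

Nose at .105, no force. Target TCP ≈ .132.

Emit:
{"method": "send_rows", "body": {"moves": [[[0,0,0,0,0,0.4,-1],[0,0,0,0,0,0.4,-1],[0,0,0,0,0,0.4,-1],[0,0,0,0,0,0,-1],[0,0,0,0,0,0,-1]]]}}

```text
time_s: 65.85
position: [0.5578, -0.1335, 0.1406]
tcp_rot: [[-0.766, 0.643, -0.0], [0.643, 0.766, 0.0], [0.0, -0.0, -1.0]]
force: [0.5, 0.2, -0.7]
opening: 0.148
```

Emit:
{"method": "send_rows", "body": {"moves": [[[0,0,0,0,0,0.4,-1],[0,0,0,0,0,0.4,-1],[0,0,0,0,0,0.1,-1],[0,0,0,0,0,0,-1],[0,0,0,0,0,0,-1]]]}}

```text
time_s: 66.35
position: [0.5579, -0.1334, 0.1321]
tcp_rot: [[-0.766, 0.643, 0.0], [0.643, 0.766, 0.0], [-0.0, 0.0, -1.0]]
force: [-0.3, 0.1, 3.3]
opening: 0.15
```

Emit:
{"method": "send_rows", "body": {"moves": [[[0,0,0,0,0,0.15,-1],[0,0,0,0,0,0,-1],[0,0,0,0,0,-0.15,-0.4],[0,0,0,0,0,0,-0.4],[0,0,0,0,0,0,-0.4]]]}}

```text
time_s: 66.85
position: [0.5578, -0.1335, 0.1314]
tcp_rot: [[-0.766, 0.643, -0.0], [0.643, 0.766, 0.0], [0.0, -0.0, -1.0]]
force: [0.9, -0.2, 0.0]
opening: 0.28
```

Emit:
{"method": "send_rows", "body": {"moves": [[[0,0,0,0,0,-2,-0.4],[0,0,0,0,0,-4,-0.4],[0,0,0,0,0,-4.5,-0.4],[0,0,0,0,0,-4.5,-0.4],[0,0,0,0,0,0,-0.4]]]}}

```text
time_s: 67.35
position: [0.5618, -0.1351, 0.2884]
tcp_rot: [[-0.766, 0.643, 0.013], [0.643, 0.766, -0.006], [-0.014, 0.004, -1.0]]
force: [1.2, 0.1, -0.2]
opening: 0.304
```

```bash
python3 - <<'E'
from h import *
s=st();im=capture('wrist');cv2.imwrite('pics/w20.png',im)
p=project('wrist',[[.557,-.1337,.120],[.541,.0448,.12]]);print(p.round(1))
for b in blobs(im,amin=60): print(b,unproj('wrist',[b[1]],.146).round(4))
for n in('lock_lever_tip',): print([(np.round(d['location'],4),d['p']) for d in spot_in('wrist',n)[:2]])
plan([.5445,-.2172,.172],5.2)
E
```

```text
t 67.35 pos [ 0.5618 -0.1351  0.2884] F [ 1.2  0.1 -0.2] op 0.304
[[320.7 182.1]
 [437.3  69.9]]
([583, 22, 26, 38, 303], [595.3, 39.6]) [[0.6291 0.2747 0.146 ]]
([433, 57, 22, 15, 236], [443.9, 64.4]) [[0.5373 0.0443 0.146 ]]
([374, 115, 17, 14, 184], [382.3, 121.4]) [[ 0.5441 -0.0444  0.146 ]]
([561, 150, 30, 47, 532], [575.1, 172.5]) [[0.7484 0.1331 0.146 ]]
([313, 174, 15, 18, 205], [319.9, 182.8]) [[ 0.5524 -0.1309  0.146 ]]
([256, 263, 12, 48, 298], [260.3, 287.2]) [[ 0.602  -0.2628  0.146 ]]
([379, 265, 9, 46, 224], [383.6, 289.8]) [[ 0.697  -0.1558  0.146 ]]
[]
rotvec [1.7000e-01 2.0000e-02 1.3476e+02]
yaw0 140.0 dz 134.8 j6 -74.6 shift cm [-2.13  8.2  11.06]
```

Emit:
{"method": "send_rows", "body": {"moves": [[[0,0,8.5,0,0,0,-1],[0,0,8.5,0,0,0,-1],[0,0,8.5,0,0,0,-1],[0,0,8.5,0,0,0,-1],[0,0,8.5,0,0,0,-1]]]}}

```text
time_s: 67.95
position: [0.5565, -0.133, 0.279]
tcp_rot: [[-0.124, 0.992, -0.005], [0.992, 0.124, 0.002], [0.003, -0.005, -1.0]]
force: [0.1, -0.2, -0.0]
opening: 0.014
```

Emit:
{"method": "send_rows", "body": {"moves": [[[0,0,8.5,0,0,0,-1],[0,0,8.5,0,0,0,-1],[0,0,8.5,0,0,0,-1],[0,0,8.5,0,0,0,-1],[0,0,8.5,0,0,0,-1]]]}}

```text
time_s: 68.45
position: [0.5565, -0.1329, 0.279]
tcp_rot: [[0.579, 0.815, -0.005], [0.815, -0.579, 0.002], [-0.001, -0.005, -1.0]]
force: [0.9, 0.1, 0.2]
opening: 0.007
```

Emit:
{"method": "send_rows", "body": {"moves": [[[0,0,8.5,0,0,0,-1],[0,0,8.5,0,0,0,-1],[0,0,8.5,0,0,0,-1],[0,0,8.5,0,0,0,-1],[0,0,8.5,0,0,0,-1]]]}}

```text
time_s: 68.95
position: [0.5565, -0.1329, 0.279]
tcp_rot: [[0.978, 0.21, -0.005], [0.21, -0.978, 0.002], [-0.004, -0.003, -1.0]]
force: [-0.5, -0.2, 0.6]
opening: 0.005
```

Emit:
{"method": "send_rows", "body": {"moves": [[[0,0,7.3,-2.2,0,0,-1],[0,0,0,0,4.1,0,-1],[0,0,0,0,4.1,0,-1],[0,0,0,0,0,3,-1],[0,0,0,0,0,3,-1]]]}}

```text
time_s: 69.45
position: [0.5431, -0.2211, 0.2193]
tcp_rot: [[0.996, 0.088, -0.001], [0.088, -0.996, 0.001], [-0.001, -0.001, -1.0]]
force: [0.1, 0.3, -0.5]
opening: 0.009
```

```bash
python3 - <<'E'
from h import *
s=st();plan([.5445,-.2172,.172],5.2);im=capture('wrist');cv2.imwrite('pics/w21.png',im)
for b in blobs(im,(3,150,80),(14,255,255),60): print(b,unproj('wrist',[b[1]],.188).round(4))
E
```

```text
t 69.45 pos [ 0.5431 -0.2211  0.2193] F [ 0.1  0.3 -0.5] op 0.009
rotvec [-0.06  0.08 -0.18]
yaw0 5.0 dz -0.2 j6 51.9 shift cm [ 0.18 -0.38  4.73]
([635, 112, 5, 28, 82], [637.3, 126.9]) [[ 0.6599 -0.4992  0.188 ]]
([294, 137, 40, 39, 1213], [313.3, 156.1]) [[ 0.59   -0.2094  0.188 ]]
```

Emit:
{"method": "send_rows", "body": {"moves": [[[0,0,0,0,-0.7,1.5,-1],[0,0,0,0,0,1.7,-1],[0,0,0,0,0,1.5,-1],[0,0,0,0,0,0,-1],[0,0,0,1,0,0,-1]]]}}

```text
time_s: 70.0
position: [0.5517, -0.2113, 0.1739]
tcp_rot: [[0.996, 0.089, -0.004], [0.089, -0.996, 0.002], [-0.004, -0.002, -1.0]]
force: [-0.5, -0.1, 0.0]
opening: 0.008
```

Emit:
{"method": "send_rows", "body": {"moves": [[[0,0,0,1,0,0,-1],[0,0,0,1,0,0,-1],[0,0,0,1,0,0,-1],[0,0,0,1,0,0,-1],[0,0,0,1,0,0,-1]]]}}

```text
time_s: 70.5
position: [0.604, -0.2075, 0.1751]
tcp_rot: [[0.996, 0.09, 0.001], [0.09, -0.996, -0.0], [0.001, 0.0, -1.0]]
force: [-1.3, -1.0, 1.1]
opening: 0.004
```

Emit:
{"method": "send_rows", "body": {"moves": [[[0,0,0,0.7,0,0,-1],[0,0,0,0.5,0,0,-1],[0,0,0,0.4,0,0,-1],[0,0,0,0,0,0,-1],[0,0,0,0,0,0,-1]]]}}

```text
time_s: 71.0
position: [0.6191, -0.206, 0.1748]
tcp_rot: [[0.996, 0.09, 0.001], [0.09, -0.996, 0.0], [0.001, -0.0, -1.0]]
force: [0.8, -0.1, 0.7]
opening: 0.008
```

```bash
python3 - <<'E'
from h import *
s=st();H=np.array([.557,-.1337]);u=np.array([.9959,.0906]);print('shaker x',(s['position'][:2]-H)@u*1000-70)
E
```

```text
t 71.0 pos [ 0.6191 -0.206   0.1748] F [ 0.8 -0.1  0.7] op 0.008
shaker x -14.739761112853913
```

Keep pushing until the stop is felt.

Emit:
{"method": "send_rows", "body": {"moves": [[[0,0,0,0.3,0,0,-1],[0,0,0,0.3,0,0,-1],[0,0,0,0,0,0,-1],[0,0,0,0,0,0,-1],[0,0,0,0,0,0,-1]]]}}

```text
time_s: 71.5
position: [0.6212, -0.2057, 0.1746]
tcp_rot: [[0.996, 0.09, -0.008], [0.09, -0.996, 0.001], [-0.008, -0.001, -1.0]]
force: [-7.8, -1.5, 3.6]
opening: 0.005
```

Emit:
{"method": "send_rows", "body": {"moves": [[[0,0,0,0.3,0,0,-1],[0,0,0,0,0,0,-1],[0,0,0,0,0,0,-1],[0,0,0,0,0,0,-1],[0,0,0,0,0,0,-1]]]}}

```text
time_s: 72.0
position: [0.6215, -0.2056, 0.1745]
tcp_rot: [[0.996, 0.09, -0.014], [0.09, -0.996, 0.001], [-0.014, -0.002, -1.0]]
force: [-13.1, -1.7, 6.4]
opening: 0.005
```

Emit:
{"method": "send_rows", "body": {"moves": [[[0,0,0,0.3,0,0,-1],[0,0,0,0,0,0,-1],[0,0,0,0,0,0,-1],[0,0,0,0,0,0,-1],[0,0,0,0,0,0,-1]]]}}

```text
time_s: 72.5
position: [0.6218, -0.2056, 0.1745]
tcp_rot: [[0.996, 0.09, -0.02], [0.09, -0.996, 0.001], [-0.02, -0.003, -1.0]]
force: [-19.2, -3.4, 9.8]
opening: 0.003
```

```bash
python3 - <<'E'
from h import *
st();im=capture('scene');cv2.imwrite('pics/s2.png',im)
im=capture('wrist')
for b in blobs(im,(3,150,80),(14,255,255),60): print(b,unproj('wrist',[b[1]],.182).round(4))
E
```

```text
t 72.5 pos [ 0.6218 -0.2056  0.1745] F [-19.2  -3.4   9.8] op 0.003
([4, 0, 35, 54, 527], [21.2, 19.8]) [[0.773  0.0277 0.182 ]]
([304, 199, 48, 49, 1866], [327.5, 222.9]) [[ 0.6426 -0.2078  0.182 ]]
```

Emit:
{"method": "send_rows", "body": {"moves": [[[0,0,0,-2,0,0,-1],[0,0,0,-2.5,0,0,-1],[0,0,0,-2.5,0,0,-1],[0,0,0,0,0,-4,-1],[0,0,0,0,0,-4,-1]]]}}

```text
time_s: 73.1
position: [0.5596, -0.2109, 0.2546]
tcp_rot: [[0.996, 0.089, -0.003], [0.089, -0.996, 0.002], [-0.002, -0.003, -1.0]]
force: [1.3, -0.2, -0.4]
opening: 0.007
```

Emit:
{"method": "send_rows", "body": {"moves": [[[0,0,0,0,0,-4,-1],[0,0,0,-2,2,0,-1],[0,0,0,-2,2,0,-1],[0,0,0,-2,2,0,-1],[0,0,0,0,0,0,-1]]]}}

```text
time_s: 73.6
position: [0.5055, -0.279, 0.2954]
tcp_rot: [[0.996, 0.086, 0.001], [0.086, -0.996, -0.002], [0.001, 0.002, -1.0]]
force: [0.1, 1.0, -0.5]
opening: 0.005
```

Emit:
{"method": "send_rows", "body": {"moves": [[[0,0,0,0,0,0,-1],[0,0,0,0,0,0,-1],[0,0,0,0,0,0,-1],[0,0,0,0,0,0,-1],[0,0,0,0,0,0,-1]]]}}

```text
time_s: 74.1
position: [0.5071, -0.2759, 0.2947]
tcp_rot: [[0.996, 0.091, 0.0], [0.091, -0.996, 0.0], [0.0, -0.0, -1.0]]
force: [0.2, -0.1, -0.0]
opening: 0.004
```

```bash
python3 - <<'E'
from h import *
st();im=capture('wrist');cv2.imwrite('pics/w22.png',im)
for b in blobs(im,(3,150,80),(14,255,255),60): print(b,unproj('wrist',[b[1]],.184).round(4))
sc=capture('scene');capture('top')
cv2.imwrite('pics/fin.png',np.vstack([cv2.resize(sc[170:370,180:440],(520,400),interpolation=cv2.INTER_CUBIC)[:300],cv2.resize(im[:260,60:520],(520,294))]))
for n in('reagent_jar','dish_pair','sample_pot','lock_lever_tip'):
    print(n,[(np.round(d['location'],3).tolist(),round(d['p'],2)) for d in spot_in('top',n)[:1]])
E
```

```text
t 74.1 pos [ 0.5071 -0.2759  0.2947] F [ 0.2 -0.1 -0. ] op 0.004
([243, 30, 29, 26, 578], [256.7, 42.4]) [[ 0.6448 -0.2069  0.184 ]]
([0, 53, 14, 36, 226], [6.0, 69.9]) [[0.6509 0.165  0.184 ]]
([580, 76, 25, 23, 263], [590.9, 86.4]) [[ 0.6724 -0.5756  0.184 ]]
reagent_jar [([0.537, 0.424, 0.097], 0.94)]
dish_pair [([0.69, 0.415, 0.03], 0.65)]
sample_pot [([0.661, -0.332, 0.097], 0.68)]
lock_lever_tip [([0.64, -0.204, 0.186], 0.67)]
```

View pics/fin.png

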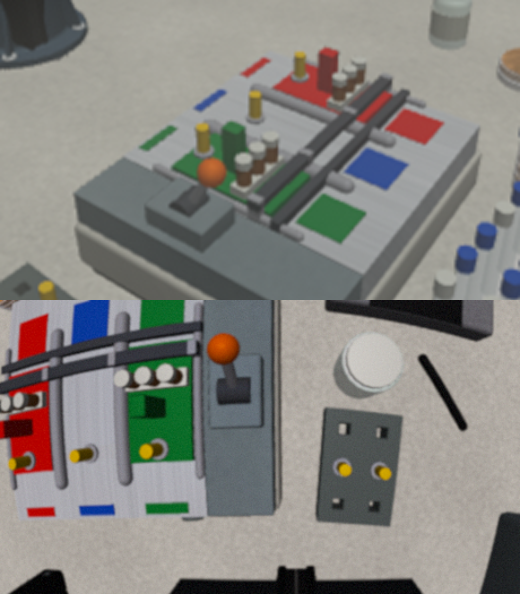

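```bash
python3 -c "
from h import *
print(bot.hand_in())"
```

```text
the job is handed in; nothing more can be done
None
```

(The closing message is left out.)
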